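# Set a small engine to top dead centre and put its flywheel brake on

## Task

The engine's valves are to be adjusted, so bring it to top dead centre: with a fingertip against one of the fins, push the flywheel round until the dark index mark on its rim lines up with the longest line of the timing scale beside it. Only then push the upright peg of the brake lever in towards the flywheel until the brake pad bears on the rim. Grip and lift nothing, and leave the loose parts and tools about the engine where they lie.

Things in the scene. Friction and masses are not known exactly. Their poses are not given: they have to be found in the camera images.
- engine: Small vertical-shaft engine bolted to a plywood board (220 x 210 x 18 mm), fixed. Origin: on the flywheel axis at bench height. z up; its -x side carries the timing scale, the finned cylinder points to +x (spark plug tip 215 mm out, all below 105 mm), the brake lever is on -y. Only fins, the middle nut and the brake peg stand over 130 mm above the bench.
- shaft_top (a point): Fixed point on the flywheel axis, 146 mm above the bench. The flywheel is a light-metal disc 160 mm across, its top face 121 mm above the bench. 8 straight upright radial fins stand on it, 45 degrees apart, 4 mm thick, 36 to 68 mm from the axis, tops at 146 mm; 56 mm out the clear gap between two fins is 38 mm, open above and outwards. Hub 60 mm across; its nut ends at 145 mm.
- index_mark (a point): Outer end of the index mark, the one dark radial line (12 x 3.4 mm) on top of the flywheel's rim. It lies half-way between two fins: fins stand 22.5 degrees to either side of it and every 45 degrees from there. 82 mm from the axis, 121 mm above the bench; turns with the flywheel.
- tdc_line (a point): Inner end of the longest line (25 x 3.4 mm; top dead centre) of the timing scale, a fixed steel sector plate just outside the rim and level with it, on the engine's -x side. Shorter lines (9 mm) stand 10, 20 and 30 degrees to either side. 82 mm from the axis, 121 mm above the bench; when the mark lines up, both points coincide.
- flywheel (a joint): Flywheel angle in rad: 0 when the index mark lines up with the longest line, growing clockwise seen from above. Starts 0.7 to 2.0 rad short (negative), so clockwise is the short way. It turns both ways with a drag of about 0.14 N m (2.5 N at the fins) and stays where it is left.
- brake (a joint): Brake lever angle in rad: 0 fully off, growing clockwise seen from above; its rubber pad meets the rim at about 0.30. Starts between 0 and 0.04. Stiff (0.25 N m, some 2.5 N at the peg); stays where it is left. Once pressed on with 5 to 10 N, the pad keeps bearing on the rim and makes the flywheel two to three times harder to turn.
- brake_pivot (a point): Fixed point on the brake lever's upright pivot axis, 98 mm from the flywheel axis at (50, -84) mm in the engine's x, y, 125 mm above the bench (top of the pivot bolt).
- brake_tab (a point): Top centre of the upright round peg (13 mm in diameter, foot 117 mm, top 152 mm above the bench) at the free end of the brake lever, 109 mm from its pivot. Brake off it stands at (-41, -145) mm in the engine's x, y, brake on at about (-55, -115) mm. It is pushed from outside, towards the engine's +y.
- piston: Loose engine piston (67 mm wide, 58 mm high), standing on its crown on the bench behind the orange sander, right of the engine; origin under its centre. Bystander.
- con_rod: Loose connecting rod, 156 x 70 x 20 mm, lying on the bench well left of the engine; origin under its centre. Bystander.
- loose_plug: Loose spark plug, 77 mm long, lying on the bench just left of the engine's board; origin under its centre. Bystander.
- bearing: Ball bearing, 52 mm across, 15 mm thick, lying on the bench right of the engine, near the piston; origin under its centre. Bystander.
- cowl_bolt: Hex bolt, 62 mm long, lying on the bench just left of the engine's board, nearer the robot than the loose spark plug; origin under its centre. Bystander.

How it is judged (in metres and radians):
On the way, in this order (a step that is already met when the one before it is completed fails the run):
1. the index mark is brought to the longest line and stands still there, the brake still off (horizontal distance between index_mark and tdc_line below 0.005 m and velocity of joint flywheel between -0.1 and 0.1 rad/s and value of joint brake below 0.15 rad), for 0.3 s.
2. the brake lever is pushed in until its pad bears on the rim (value of joint brake above 0.27 rad and horizontal distance between index_mark and tdc_line below 0.005 m), for 0.2 s.
At the end, for the whole second after the job is handed in: The outer end of the index mark is within 5 mm of the inner end of the longest scale line, the brake lever is swung in past 0.27 rad (pad on the rim), and flywheel and lever are at rest (all of step 2 and velocity of joint flywheel between -0.05 and 0.05 rad/s and velocity of joint brake between -0.05 and 0.05 rad/s); the robot touches nothing.
It fails at once if a loose part or tool about the engine is shifted more than 25 mm or lifted (distance of any of piston, con_rod, loose_plug, bearing, cowl_bolt from where it was at the start of the episode above 0.025 m).
It also fails if it takes over 54 s, if anything falls off the work surface, if the arm or the gripper's body presses on something with over 40 N, if the wrist force passes 120 N, or if a joint passes its speed limit or range.

## Robot

A 7-joint arm with a two-finger parallel gripper is mounted at the origin on a cart in front of the work surface, level with it; the furniture and walls round the work are solid. World frame = base frame: x ahead of the robot, y to its left, z up, the work surface at z = 0. Lengths are in mm, angles in rad, forces in N, time in s.
With the tool pointing down it reaches from about 425 to 1025 mm from the base axis. Payload 9.4 kg.
Tool frame: the origin (TCP) lies on the centre line of the jaws, within the pads' length; the fingertips stand 25 mm ahead of it and the grasp point (between the pads) lies 6 mm ahead of it (tips_ahead is the distance from the TCP to the fingertips, in mm); z points along the fingers, y is the direction in which the jaws open and shut (so a half turn about z gives the same grasp; the last joint's range is limited). The gripper opens to 85 mm and grips with 20 to 120 N. Pads are 22 mm wide; open, the fingers measure 114 mm over their backs; the gripper's body (76 mm by 85 mm) begins 54 mm behind the grasp point. The pads swing forward as they close: fully open they stand 13 mm farther back than shut.
Start: joints at [-1.321, 0.599, -0.003, 1.599, 0.002, 0.943, -0.08], TCP at [232.738, 686.627, 256.275] pointing down, gripper open.
Joint ranges: [-2.57, 2.57], [-0.35, 1.97], [-1.29, 1.29], [0.11, 2.56], [-1.05, 4.19], [0.11, 1.86], [-2.63, 2.63]. Speed limits (rad/s): [2.22, 2.22, 3.01, 3.01, 3.14, 3.14, 3.14].

## Interface

Orientations are given as a rotation vector (axis times angle).
In Python, from workcell import read_state, read_camera, close_job, search_frame, outline_of, spot_point, tips_ahead gives the robot as it stands.
- The arm moves only by the tool play_rows, never from a script. Its argument "plan" is a list of rows, each a list of 7 numbers: the shift along the tool's x, y, z in mm, then the turn, a rotation vector about the tool's x, y, z in degrees, then the gripper command: -1 is shut, 1 is fully open, values between are in proportion. In form: [[tx, ty, tz, wx, wy, wz, gripper], ...]. A call has 1 to 12 rows; each row shifts and turns the commanded pose from where the row before left it, along the tool's axes as they then stand; what a row does not reach is not made up. A row lasts 1/12 s, in which the tool goes at most 41.7 mm and 7.16 degrees, less where a joint would pass 70% of its speed; a pose out of reach is approached as far as the arm can. A call is refused whole if a number of a shift passes 41.7 or a number of a turn 7.16, either way. A call with a gripper value outside its range is refused whole. The fingers move at their own pace and stop on an object; "newtons" is the grip in N (left out, the last holds). Time passes only in rows, so rows that do not move let the fingers close. It gives the time, the measured TCP pose, the force and the opening at its end, in the units of the state.
- read_state(): the state, without advancing time (a new reading comes with each control period).
- read_camera(name): name is "side" or "top"; returns a dict with "color" (384x512x3 uint8, red, green, blue), "fovy" (degrees; the focal length in pixels is half the picture's height over the tangent of half this angle, whatever the lens; pixels are square), "cx", "cy" (the principal point, pixels), "D" ([k1, k2, p1, p2, k3] as OpenCV has them; the pictures are not rectified), "rvec" (rotation vector, rad) and "tvec" (3), from world to camera coordinates, as OpenCV has them. Camera axes: x right, y down, z forward; pixel columns grow to the right and rows downward; lengths in mm; the calibration is good to about 2 mm. A picture is of the moment at which its call begins. There is no depth.
- close_job(): hands the job in, once; it reports no verdict.
Trained networks look in a picture, given as the dict that the camera call returned (one of the last four; its "shot" number tells which), for a name from the list of things; names that differ only in an ending like _2 or _b are one class to them, and where a whole thing is asked for, a point or a joint stands for the part that bears it (a point fixed in the world has none). Each returns a list of dicts, best first, with "p" (0 to 1); they miss things now and then, are a little off and sometimes report something else, mostly with a low value. They report only what shows in the picture. A call takes as long as a camera call.
- search_frame(picture, target): "location" ([column, row] in pixels, amid what is visible of it).
- outline_of(picture, target): "pixels" (384x512 bool, what is visible of it) and "location" ([column, row] in pixels, amid what is visible of it).
- spot_point(picture, target): "location" ([column, row] in pixels: a listed point, or the origin of a listed thing).
The state is a dict: "clock": time; "joints": joint angles; "joint_vel": joint speeds; "tau": joint torques, N m; "ee_pos": TCP position; "tool_rot": TCP orientation; "contact_force": force on the tool from outside, world axes, zero at the start; "wrist_torque": the same for the moment, N m; "finger_gap": opening from 0.0 (shut) to 1.0 (fully open).
Only numpy, scipy, OpenCV 4.12 (cv2) and the standard library are available. Lean on these libraries where they do the work, as an engineer would, in place of code of your own. Each camera call takes 0.05 s, during which the arm holds its last target.

## Working session

There is one attempt and no reset: what is moved stays moved. The work goes in short steps, Python scripts to look and compute and a tool call to move; the robot and the scene stay as the last step left them, time stands still between calls to the robot, and variables do not carry over. Pictures are saved under pics/ and viewed, and the job is handed in when it is done.

Besides the shell and the picture viewer there is one more tool, called as name(argument=value, ...) on one line, values as JSON. play_rows: Moves the arm, as the interface text tells. Its arguments: {"type":"object","properties":{"plan":{"type":"array"},"newtons":{"type":"number"}},"required":["plan"]}

```bash
mkdir -p pics; cat > h.py <<'E'
import numpy as np, cv2
from workcell import *
def K(p):
    f=p["color"].shape[0]/2/np.tan(np.radians(p["fovy"])/2)
    return np.array([[f,0,p["cx"]],[0,f,p["cy"]],[0,0,1.]])
def ray(p,uv):
    q=cv2.undistortPoints(np.array([[uv]],float),K(p),np.array(p["D"],float))[0,0]
    R=cv2.Rodrigues(np.array(p["rvec"],float))[0];t=np.array(p["tvec"],float).ravel()
    return -R.T@t, R.T@np.array([q[0],q[1],1.])
def atz(p,uv,z):
    o,d=ray(p,uv); return o+d*(z-o[2])/d[2]
def proj(p,X):
    return cv2.projectPoints(np.array(X,float).reshape(-1,3),np.array(p["rvec"],float),np.array(p["tvec"],float),K(p),np.array(p["D"],float))[0].reshape(-1,2)
def save(p,n,s=1.5,pts=()):
    im=cv2.resize(p["color"][:,:,::-1],None,fx=s,fy=s,interpolation=cv2.INTER_CUBIC)
    for u in pts: cv2.circle(im,(int(u[0]*s),int(u[1]*s)),3,(0,0,255),1)
    cv2.imwrite("pics/"+n+".png",im)
def crop(p,n,c,r,s=5):
    x,y=int(c[0]),int(c[1]);im=p["color"][max(0,y-r):y+r,max(0,x-r):x+r,::-1]
    cv2.imwrite("pics/"+n+".png",cv2.resize(im,None,fx=s,fy=s,interpolation=cv2.INTER_CUBIC))
E
python3 - <<'E'
from h import *
s=read_state(); print({k:np.round(v,3).tolist() for k,v in s.items()})
print(tips_ahead if not callable(tips_ahead) else tips_ahead())
for n in("top","side"):
    p=read_camera(n); save(p,n+"0"); print(n,p["fovy"],np.round(ray(p,(256,192)),2).tolist())
    for t,z in(("shaft_top",146),("index_mark",121),("tdc_line",121),("brake_pivot",125),("brake_tab",152),("engine",0)):
        for r in spot_point(p,t)[:2]: print(t,round(r["p"],2),np.round(r["location"],1),np.round(atz(p,r["location"],z),1))
E
```

```text
{'clock': 0.0, 'joints': [-1.321, 0.6, -0.003, 1.6, 0.002, 0.943, -0.08], 'joint_vel': [-0.001, -0.0, 0.001, 0.001, 0.002, -0.001, -0.002], 'tau': [0.0, -77.644, 1.565, -25.801, 0.012, 0.009, -0.0], 'ee_pos': [232.577, 686.21, 255.42], 'tool_rot': [-0.511, -3.1, 0.002], 'contact_force': [0.798, -0.254, -1.012], 'wrist_torque': [-0.018, -0.056, 0.014], 'finger_gap': 0.999}
25.0
top 52.703317973601926 [[352.31, 273.65, 1070.79], [0.16, 0.02, -0.99]]
shaft_top 0.74 [276.8 190.5] [500.9 244.5 146. ]
index_mark 0.95 [290.6 164.1] [570.9 207.  121. ]
tdc_line 0.94 [300.2 216.2] [439.6 188.6 121. ]
brake_pivot 0.71 [286.8 153.8] [596.7 215.8 125. ]
brake_tab 0.66 [332.9 163.9] [561.3 107.1 152. ]
engine 0.61 [271.2 200.3] [497.1 256.4   0. ]
side 46.78152720067931 [[210.52, 1373.2, 840.89], [0.24, -0.8, -0.56]]
shaft_top 0.87 [270.9 172.1] [491.  263.9 146. ]
index_mark 0.84 [249.9 166.2] [574.9 205.8 121. ]
tdc_line 0.96 [290.7 169.4] [444.7 192.2 121. ]
brake_pivot 0.95 [241.5 167.6] [596.1 227.4 125. ]
brake_tab 0.7 [262.5 147.1] [554.5 127.  152. ]
engine 0.64 [265.7 205.9] [513.8 240.    0. ]
```

View pics/top0.png

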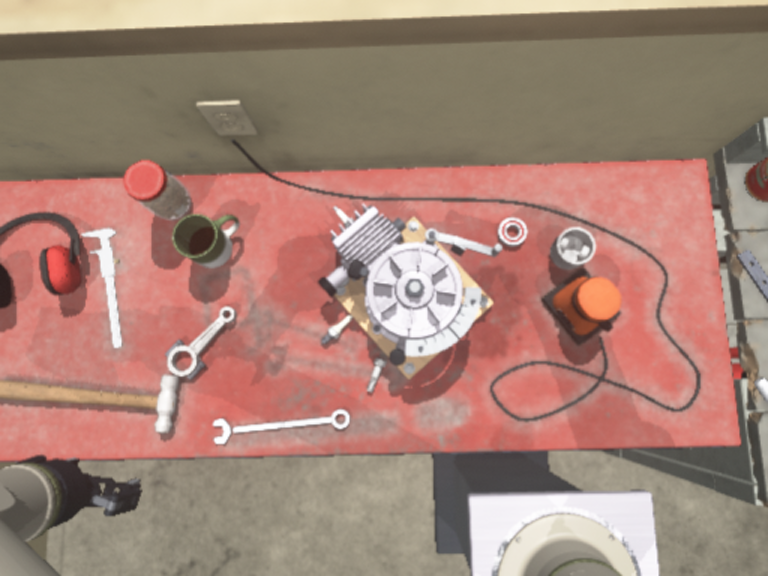

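View pics/side0.png

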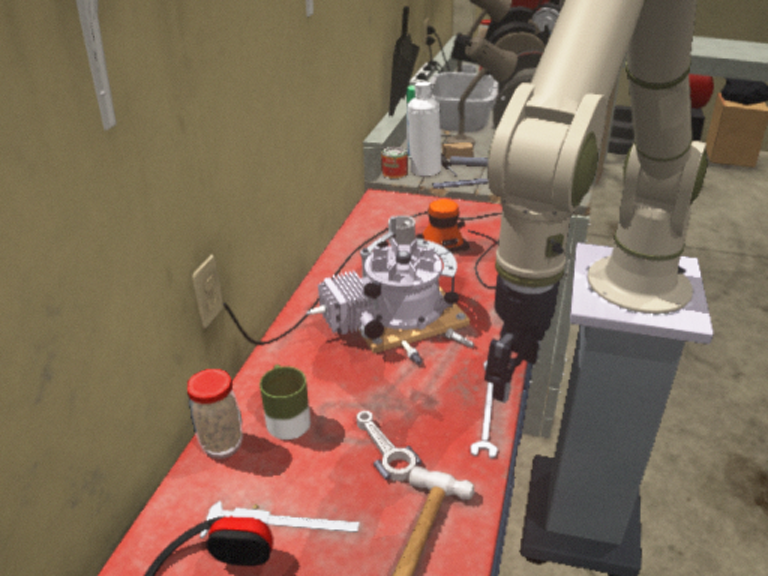

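```bash
python3 - <<'E'
from h import *
p=read_camera("top"); crop(p,"topc",(285,185),70,6)
E
```

```text
(no output)
```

View pics/topc.png

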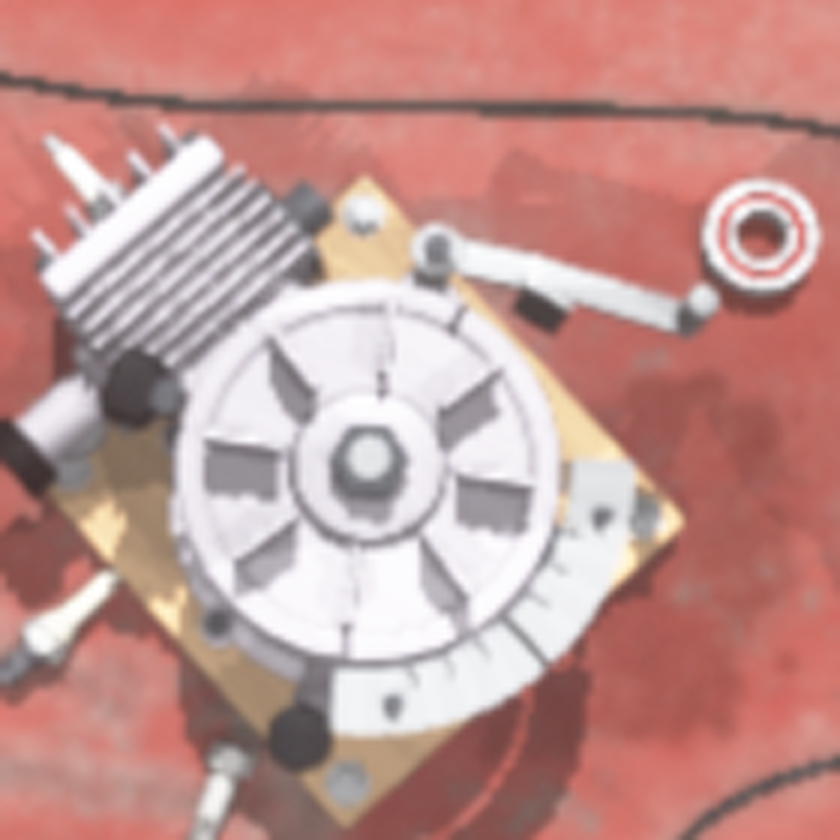

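```bash
cat > fit.py <<'E'
from h import *
from scipy.optimize import least_squares
def model(v):
    x,y,a,f,b=v
    c,s=np.cos(a),np.sin(a); R=np.array([[c,-s],[s,c]])
    def W(q,z): return np.r_[R@np.array(q)+[x,y],z]
    m=np.pi-f
    d=np.array([-91,-61.]);cb,sb=np.cos(-b),np.sin(-b)
    tab=np.array([50,-84])+np.array([[cb,-sb],[sb,cb]])@d
    return dict(shaft_top=W((0,0),146),index_mark=W((82*np.cos(m),82*np.sin(m)),121),tdc_line=W((-82,0),121),brake_pivot=W((50,-84),125),brake_tab=W(tab,152))
def fit(obs,v0):
    # obs: list of (pic,name,uv)
    def res(v):
        M=model(v); return np.concatenate([proj(p,M[n])[0]-uv for p,n,uv in obs])
    r=least_squares(res,v0,loss="soft_l1"); return r.x,res(r.x).reshape(-1,2)
E
python3 - <<'E'
from fit import *
T=read_camera("top");S=read_camera("side");obs=[]
for p in(T,S):
    for n in("shaft_top","index_mark","tdc_line","brake_pivot","brake_tab"):
        r=spot_point(p,n)
        if r: obs.append((p,n,np.array(r[0]["location"])))
v,r=fit(obs,[510,245,0.8,-1.6,0.02]); print(np.round(v,3).tolist())
for o,e in zip(obs,r): print(o[1],np.round(o[2],1),np.round(e,1))
for k,w in model(v).items(): print(k,np.round(w,1))
M=model(v); c=M["shaft_top"][:2];a=v[2]
pts=[M[k] for k in M]
for i in range(8):
    m=a+np.pi-v[3]+np.radians(22.5+45*i)
    for rr in(36,68): pts.append([c[0]+rr*np.cos(m),c[1]+rr*np.sin(m),146])
for n,p in(("T",T),("S",S)):
    q=proj(p,pts); im=cv2.resize(p["color"][:,:,::-1],None,fx=5,fy=5,interpolation=cv2.INTER_CUBIC)
    for u in q: cv2.circle(im,(int(u[0]*5+2),int(u[1]*5+2)),4,(0,0,255),2)
    x,y=(q[0]*5).astype(int); cv2.imwrite(f"pics/fit{n}.png",im[y-280:y+280,x-350:x+400])
E
```

```text
[498.408, 246.009, 0.74, -1.976, 0.086]
shaft_top [277.1 191.8] [-0.9 -0.3]
index_mark [288.1 164.5] [ 0.4 -1.2]
tdc_line [299.4 215.2] [-0.1  1.7]
brake_pivot [287.6 156.2] [-1.5 -0.5]
brake_tab [330.5 166.4] [-0.3 -0.6]
shaft_top [269.6 171.7] [ 0.4 -2.9]
index_mark [249.4 163.9] [0.5 3.3]
tdc_line [293.6 172.2] [-0.7 -2.7]
brake_pivot [242.6 167.3] [ 1.1 -1. ]
brake_tab [249.4 167.3] [ 13.5 -22.1]
shaft_top [498.4 246.  146. ]
index_mark [573.1 212.1 121. ]
tdc_line [437.8 190.7 121. ]
brake_pivot [592.  217.7 125. ]
brake_tab [556.8 113.9 152. ]
```

View pics/fitT.png

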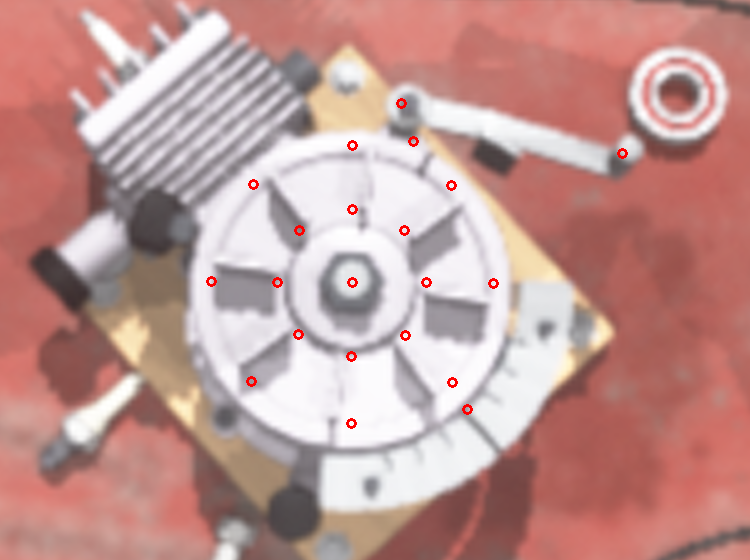

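View pics/fitS.png

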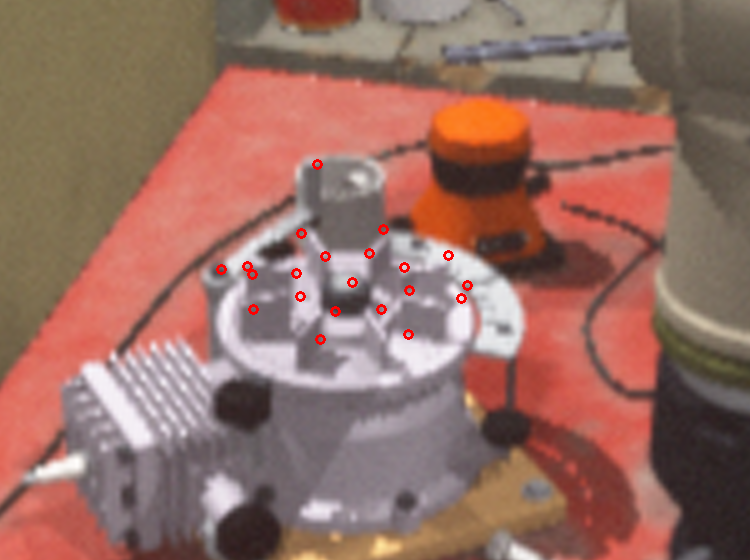

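```bash
python3 - <<'E'
from h import *
T=read_camera("top");S=read_camera("side")
def big(p,n,x0,y0,w,h,s):
    im=cv2.resize(p["color"][y0:y0+h,x0:x0+w,::-1],None,fx=s,fy=s,interpolation=cv2.INTER_CUBIC)
    cv2.imwrite("pics/"+n+".png",im)
big(T,"bT",240,145,80,60,10)
big(T,"bT2",250,185,80,60,10)
big(S,"bS",225,150,80,50,10)
E
```

```text
(no output)
```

View pics/bT.png

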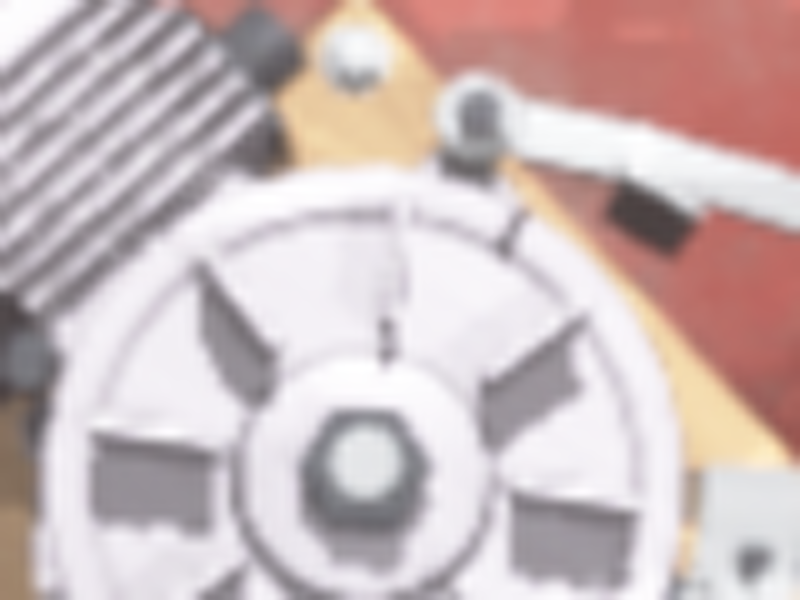

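View pics/bT2.png

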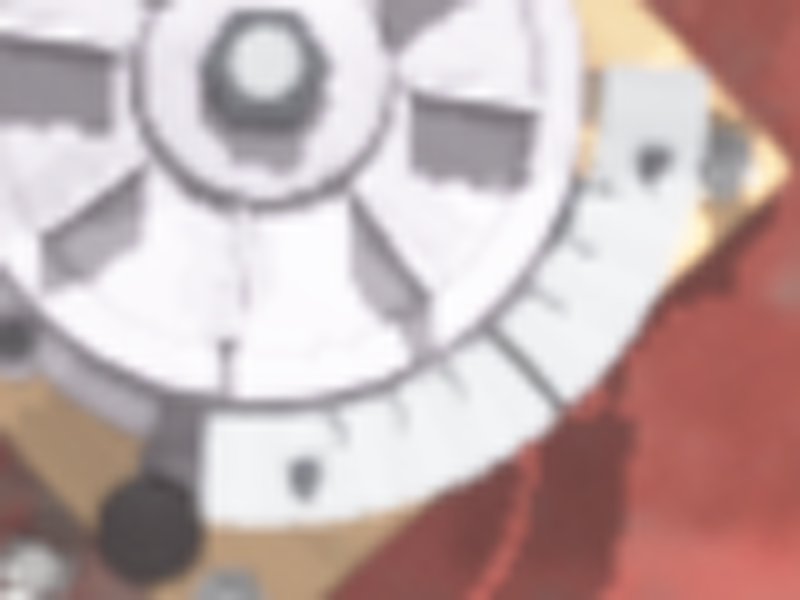

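View pics/bS.png

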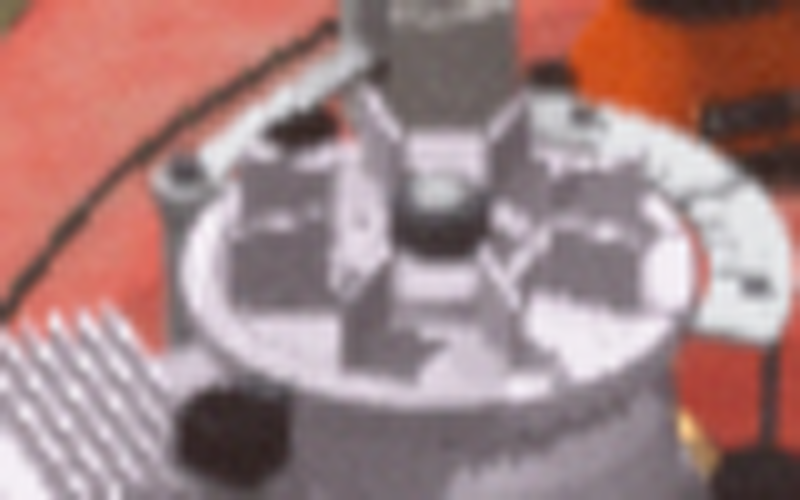

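```bash
python3 - <<'E'
from fit import *
T=read_camera("top");S=read_camera("side")
obs=[(T,"shaft_top",(276.05,190.55)),(T,"index_mark",(291.85,165.85)),(T,"tdc_line",(298.35,217.25)),(T,"brake_pivot",(287.55,155.35)),(T,"brake_tab",(331.7,164.5)),
(S,"shaft_top",(268,168.)),(S,"tdc_line",(294,171)),(S,"brake_pivot",(243,166.3))]
for ob in(obs,obs[:5]):
    v,r=fit([(a,b,np.array(c)) for a,b,c in ob],[505,245,0.8,-1.6,0.02]); print(np.round(v,3).tolist())
    for o,e in zip(ob,r): print(o[1],np.round(e,1))
v,r=fit([(a,b,np.array(c)) for a,b,c in obs],[505,245,0.8,-1.6,0.02])
M=model(v); c=M["shaft_top"][:2];a=v[2]
for k in M: print(k,np.round(M[k],1))
pts=[M[k] for k in M]
for i in range(8):
    m=a+np.pi-v[3]+np.radians(22.5+45*i); print(i,round(np.degrees(m)%360,1))
    for rr in(36,68): pts.append([c[0]+rr*np.cos(m),c[1]+rr*np.sin(m),146])
for n,p in(("T",T),("S",S)):
    q=proj(p,pts); im=cv2.resize(p["color"][:,:,::-1],None,fx=5,fy=5,interpolation=cv2.INTER_CUBIC)
    for u in q: cv2.circle(im,(int(u[0]*5+2),int(u[1]*5+2)),4,(0,0,255),2)
    x,y=(q[0]*5).astype(int); cv2.imwrite(f"pics/fit2{n}.png",im[y-280:y+280,x-350:x+400])
E
```

```text
[500.136, 246.871, 0.698, -1.875, 0.02]
shaft_top [-0.2  0.3]
index_mark [ 0.5 -1.2]
tdc_line [-0.4 -0.1]
brake_pivot [-0.2  0.1]
brake_tab [0. 0.]
shaft_top [1.4 0.9]
tdc_line [-1.1 -1. ]
brake_pivot [ 0.8 -0.5]
[499.624, 246.524, 0.702, -1.877, 0.021]
shaft_top [-0.1  0.5]
index_mark [ 0.5 -1.1]
tdc_line [-0.2  0. ]
brake_pivot [-0.2  0.2]
brake_tab [0. 0.]
shaft_top [500.1 246.9 146. ]
index_mark [569.2 202.7 121. ]
tdc_line [437.3 194.1 121. ]
brake_pivot [592.4 214.7 125. ]
brake_tab [559.8 110.1 152. ]
0 349.9
1 34.9
2 79.9
3 124.9
4 169.9
5 214.9
6 259.9
7 304.9
```

View pics/fit2T.png

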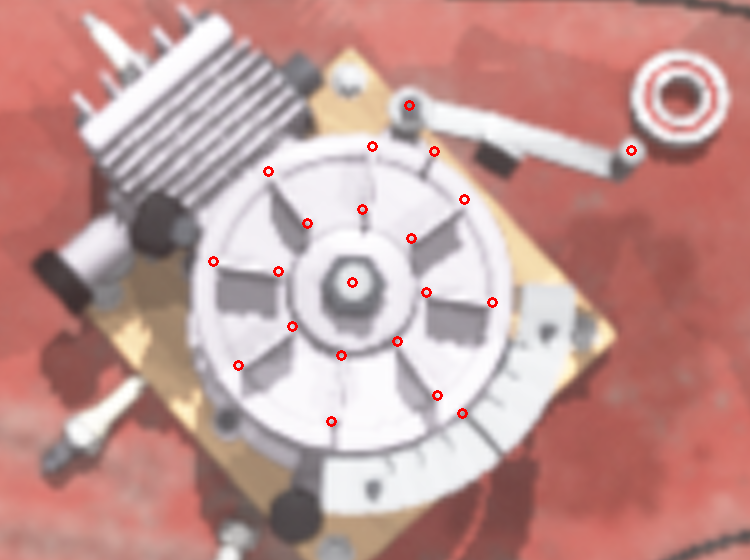

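View pics/fit2S.png

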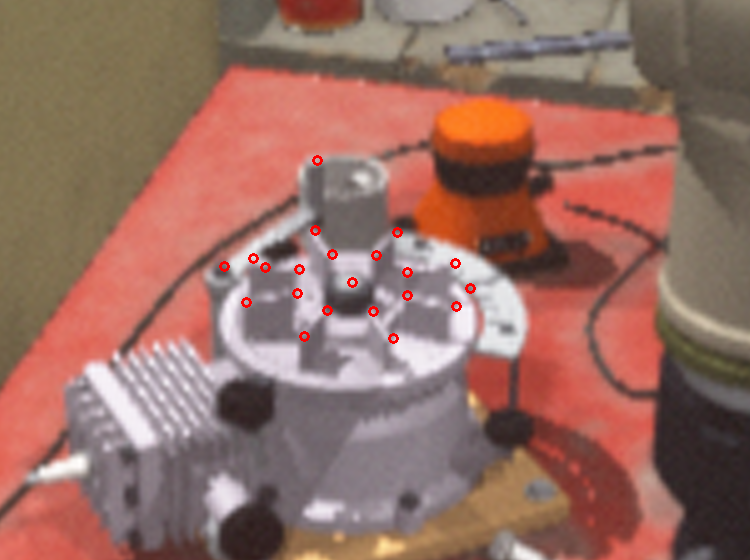

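play_rows(plan=[[-30,-23,0,0,0,0,-1],[-30,-23,0,0,0,0,-1],[-30,-23,0,0,0,0,-1],[-30,-23,0,0,0,0,-1],[-30,-23,0,0,0,0,-1],[-30,-23,0,0,0,0,-1],[-30,-23,0,0,0,0,-1],[-30,-23,0,0,0,0,-1],[-30,-23,0,0,0,0,-1],[-30,-23,0,0,0,0,-1],[-30,-23,0,0,0,0,-1],[-30,-23,0,0,0,0,-1]], newtons=40)

```text
clock: 2.55
ee_pos: [485.9, 308.1, 256.6]
tool_rot: [0.511, 3.099, 0.001]
contact_force: [0.3, 1.2, 0.3]
finger_gap: 0.001
```

play_rows(plan=[[0,0,0,0,0,-6.2,-1],[0,0,0,0,0,-6.2,-1],[0,0,0,0,0,-6.2,-1],[0,0,0,0,0,-6.2,-1],[0,0,0,0,0,-6.2,-1],[0,0,0,0,0,0,-1],[0,0,0,0,0,0,-1]])

```text
clock: 3.13
ee_pos: [485.3, 309.5, 256.4]
tool_rot: [-0.33, 3.124, 0.0]
contact_force: [-0.4, 0.2, 0.0]
finger_gap: 0.005
```

```bash
cat >> h.py <<'E'
def pose():
    s=read_state(); R=cv2.Rodrigues(np.array(s["tool_rot"],float))[0]
    print("t",round(s["clock"],2),"pos",np.round(s["ee_pos"],1),"yang",round(np.degrees(np.arctan2(R[1,1],R[0,1])),1),"z",np.round(R[:,2],3),"F",np.round(s["contact_force"],1),"gap",round(s["finger_gap"],2),"j",np.round(s["joints"],2),"tips",tips_ahead())
    return np.array(s["ee_pos"]),R
E
sed -i 's/"tips",tips_ahead())/"tips",tips_ahead)/' h.py
python3 - <<'E'
from h import *
print(tips_ahead)
pose(); p=read_camera("side"); save(p,"s1"); p=read_camera("top"); save(p,"t1")
E
```

```text
25.0
t 3.13 pos [485.3 309.5 256.4] yang 102.1 z [-0.  0. -1.] F [-0.4  0.2  0. ] gap 0.01 j [-0.56  0.42 -0.14  1.94  0.08  0.78  1.03] tips 25.0
```

View pics/s1.png

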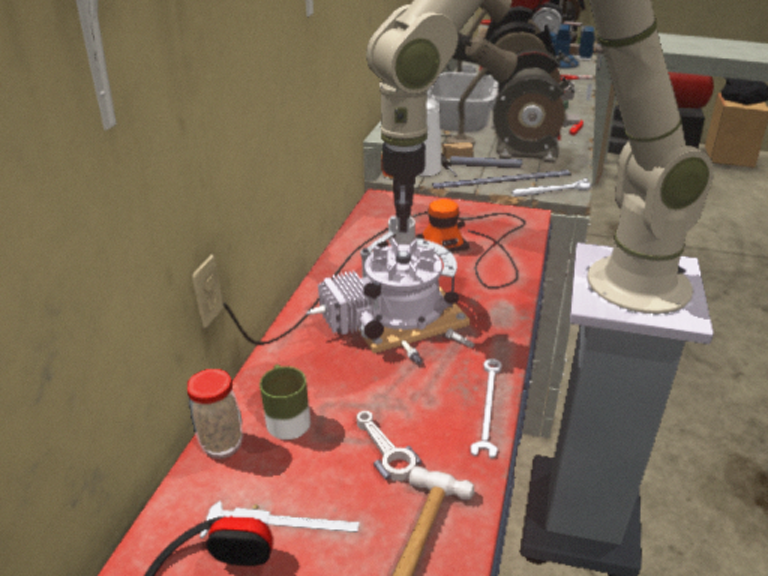

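View pics/t1.png

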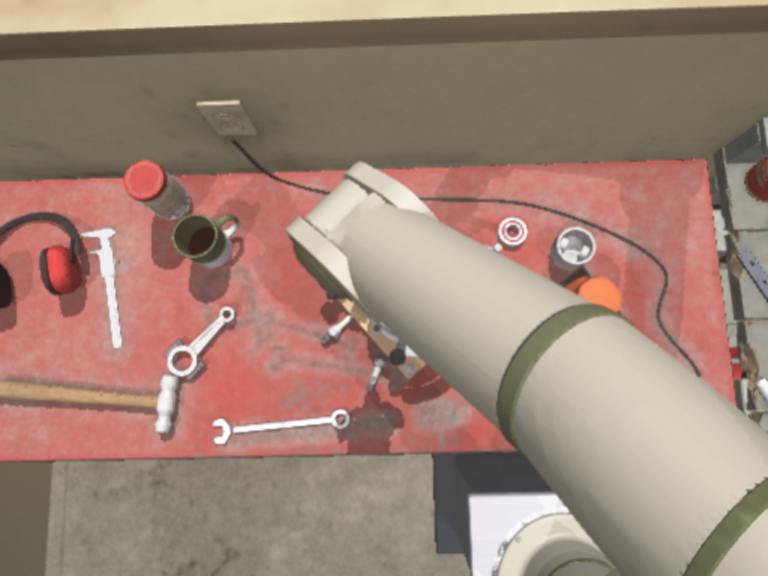

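```bash
python3 - <<'E'
from h import *
p=read_camera("side"); q=proj(p,[[485.3,309.5,231.4],[485.3,309.5,256]]);print(q)
for u in q: cv2.circle(p["color"],tuple(np.round(u).astype(int)),0,(255,0,0),-1)
crop(p,"s1c",(270,155),40,10)
E
```

```text
[[268.97506594 154.6262748 ]
 [268.99160704 146.91984166]]
```

View pics/s1c.png

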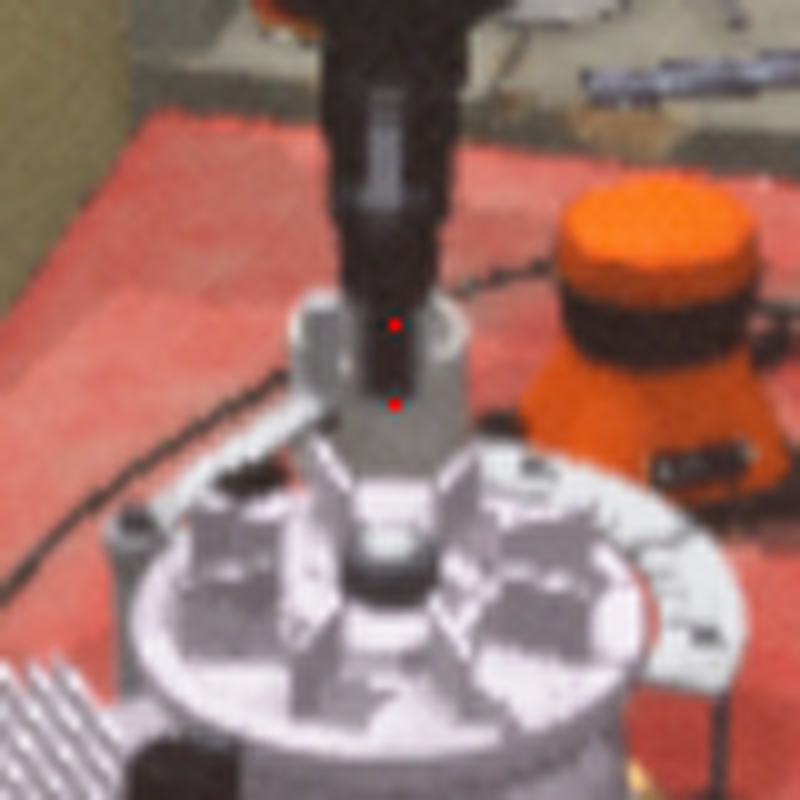

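play_rows(plan=[[0,-2,32,0,0,0,-1],[0,-2,30,0,0,0,-1],[0,0,20,0,0,0,-1],[0,0,10,0,0,0,-1],[0,0,8,0,0,0,-1],[0,0,0,0,0,0,-1]])

```text
clock: 3.78
ee_pos: [485.6, 305.8, 155.3]
tool_rot: [0.335, -3.122, 0.001]
contact_force: [0.3, 0.2, 0.8]
finger_gap: 0.002
```

```bash
python3 - <<'E'
from h import *
pose(); p=read_camera("side"); crop(p,"s2c",(270,155),40,10)
E
```

```text
t 3.78 pos [485.6 305.8 155.3] yang 102.3 z [-0.001 -0.001 -1.   ] F [0.3 0.2 0.8] gap 0.0 j [-0.58  0.56 -0.12  2.03  0.12  0.56  1.  ] tips 25.0
```

View pics/s2c.png

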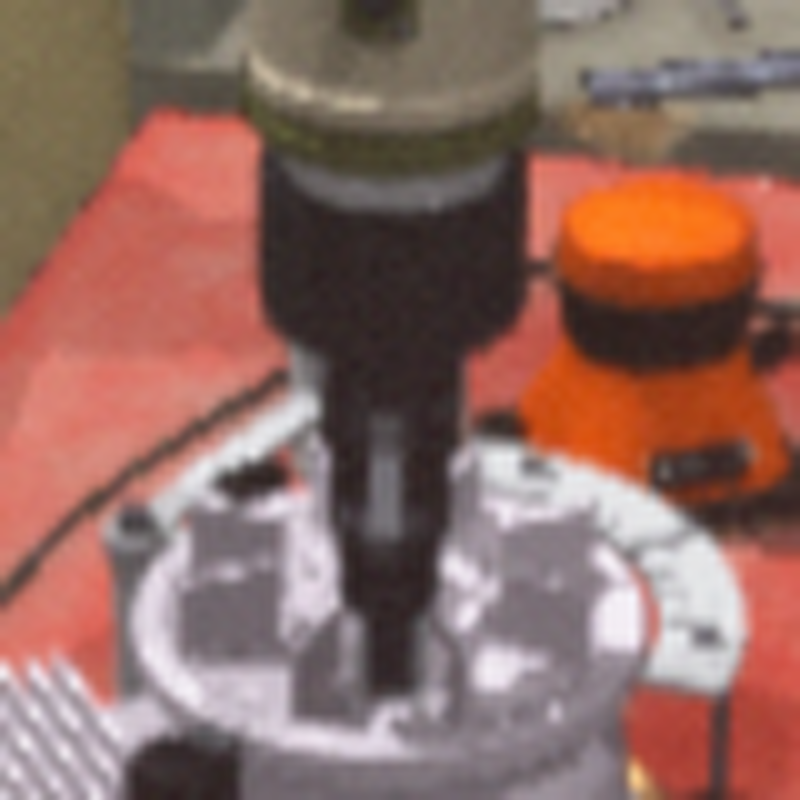

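play_rows(plan=[[-6.4,-0.34,0,0,0,6.1,-1],[-6.4,-0.34,0,0,0,6.1,-1],[-6.4,-0.34,0,0,0,6.1,-1],[-6.4,-0.34,0,0,0,6.1,-1],[-6.4,-0.34,0,0,0,6.1,-1],[-6.4,-0.34,0,0,0,6.1,-1],[-6.4,-0.34,0,0,0,6.1,-1],[-6.4,-0.34,0,0,0,6.1,-1]])

```text
clock: 4.5
ee_pos: [535.0, 297.3, 157.9]
tool_rot: [0.99, 2.981, 0.006]
contact_force: [-1.1, 3.7, -1.7]
finger_gap: 0.003
```

```bash
python3 - <<'E'
from h import *
x,R=pose(); d=x[:2]-[500.1,246.9]; print(np.hypot(*d),np.degrees(np.arctan2(d[1],d[0])))
p=read_camera("side"); crop(p,"s3c",(270,165),40,10)
E
```

```text
t 4.5 pos [535.  297.3 157.9] yang 53.2 z [ 0.002  0.003 -1.   ] F [-1.1  3.7 -1.7] gap 0.0 j [-0.68  0.59  0.12  1.96 -0.12  0.6   0.45] tips 25.0
61.30943763125884 55.29053516565498
```

View pics/s3c.png

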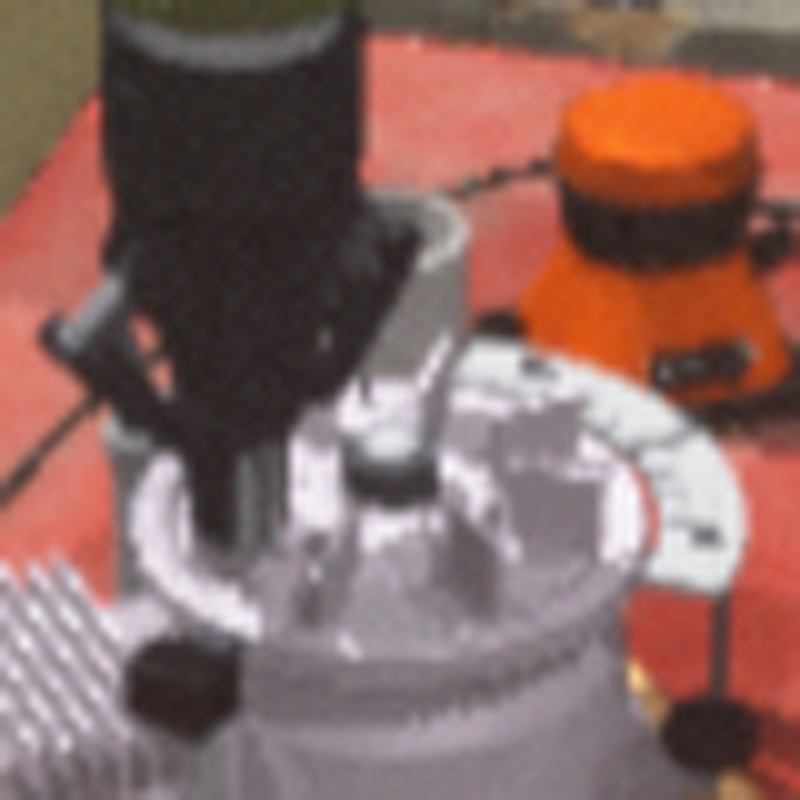

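play_rows(plan=[[-6.4,-0.34,0.3,0,0,6.1,-1],[-6.4,-0.34,0.3,0,0,6.1,-1],[-6.4,-0.34,0.3,0,0,6.1,-1],[-6.4,-0.34,0.3,0,0,6.1,-1],[-6.4,-0.34,0.3,0,0,6.1,-1],[-6.4,-0.34,0.3,0,0,6.1,-1],[-6.4,-0.34,0,0,0,6.1,-1],[-6.4,-0.34,0,0,0,6.1,-1],[-4.2,-0.15,0,0,0,4,-1],[0,0,0,0,0,0,-1]])

```text
clock: 5.38
ee_pos: [559.8, 247.8, 156.0]
tool_rot: [2.21, 2.233, 0.004]
contact_force: [0.4, 0.3, 0.6]
finger_gap: 0.001
```

```bash
python3 - <<'E'
from h import *
x,R=pose(); d=x[:2]-[500.1,246.9]; print(np.hypot(*d),np.degrees(np.arctan2(d[1],d[0])))
p=read_camera("side"); crop(p,"s4c",(270,165),40,10)
p=read_camera("top"); crop(p,"t4c",(285,185),50,8)
E
```

```text
t 5.38 pos [559.8 247.8 156. ] yang 0.6 z [ 0.002  0.002 -1.   ] F [0.4 0.3 0.6] gap 0.0 j [-0.76  0.62  0.38  1.97 -0.38  0.62 -0.12] tips 25.0
59.71232225246962 0.8788333202716826
```

View pics/s4c.png

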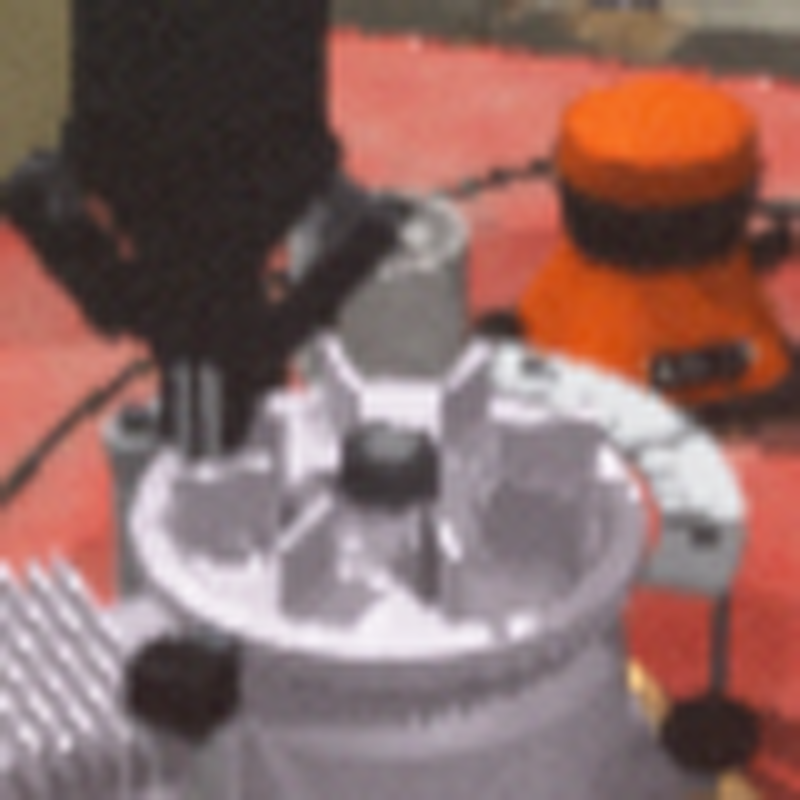

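View pics/t4c.png

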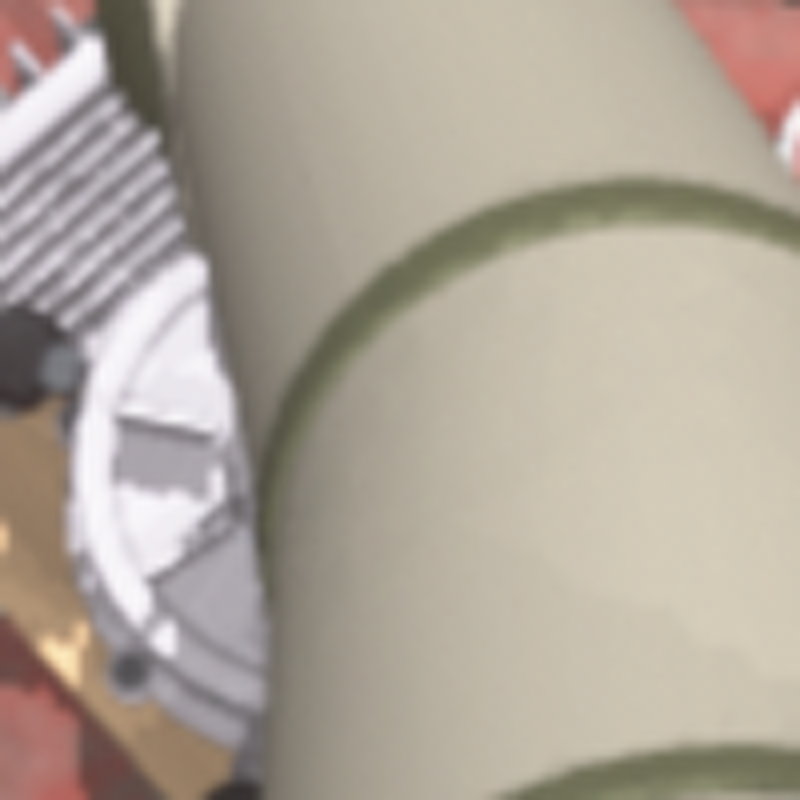

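```bash
python3 - <<'E'
from fit import *
p=read_camera("side")
for r in spot_point(p,"index_mark"): print(r, proj(p,[0,0,0]) is None)
im=cv2.resize(p["color"][145:205,225:325,::-1],None,fx=8,fy=8,interpolation=cv2.INTER_CUBIC)
for f in(-0.4,-.2,0):
    u=proj(p,model([500.1,246.9,.698,f,.02])["index_mark"])[0]; print(f,u)
    x,y=((u+.5-[225,145])*8).astype(int); cv2.drawMarker(im,(x,y),(0,0,255),0,8,1)
cv2.imwrite("pics/s5.png",im)
E
```

```text
{'location': [285.4, 167.5], 'p': 0.83} False
-0.4 [286.39424921 165.81030999]
-0.2 [290.01534218 167.74220328]
0 [292.88693162 170.0221983 ]
```

View pics/s5.png

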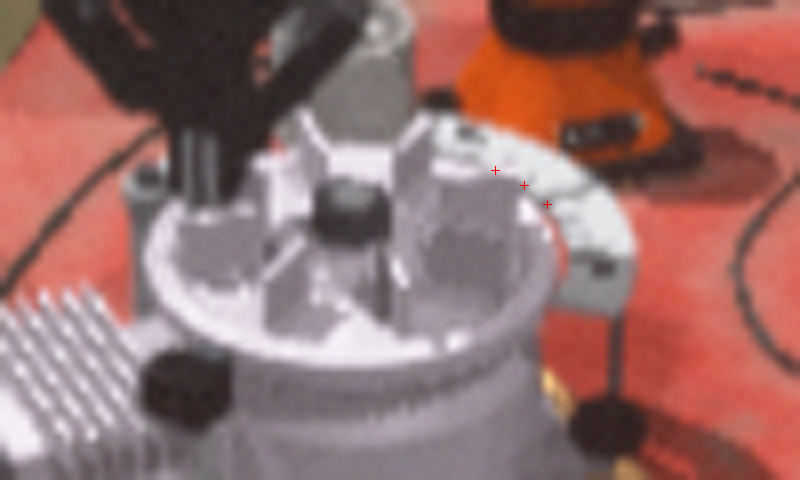

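play_rows(plan=[[-3.2,-0.1,0,0,0,3,-1],[-3.2,-0.1,0,0,0,3,-1],[-3.2,-0.1,0,0,0,3,-1],[0,0,0,0,0,0,-1],[3,0,0,0,0,0,-1],[0,0,-25,0,0,0,-1],[0,0,-35,0,0,0,-1],[0,0,-35,0,0,0,-1]])

```text
clock: 6.25
ee_pos: [558.0, 240.7, 249.6]
tool_rot: [2.374, 2.058, -0.005]
contact_force: [0.6, 0.8, -0.5]
finger_gap: -0.002
```

```bash
python3 - <<'E'
from h import *
x,R=pose(); d=x[:2]-[500.1,246.9]; print(np.hypot(*d),np.degrees(np.arctan2(d[1],d[0])))
p=read_camera("side"); print(spot_point(p,"index_mark"))
crop(p,"s6c",(280,165),40,10)
E
```

```text
t 6.25 pos [558.  240.7 249.6] yang -8.2 z [-0.003 -0.002 -1.   ] F [ 0.6  0.8 -0.5] gap -0.0 j [-0.85  0.51  0.51  1.9  -0.33  0.82 -0.3 ] tips 25.0
58.210842476018975 -6.081825948090404
[{'location': [289.0, 167.9], 'p': 0.77}]
```

View pics/s6c.png

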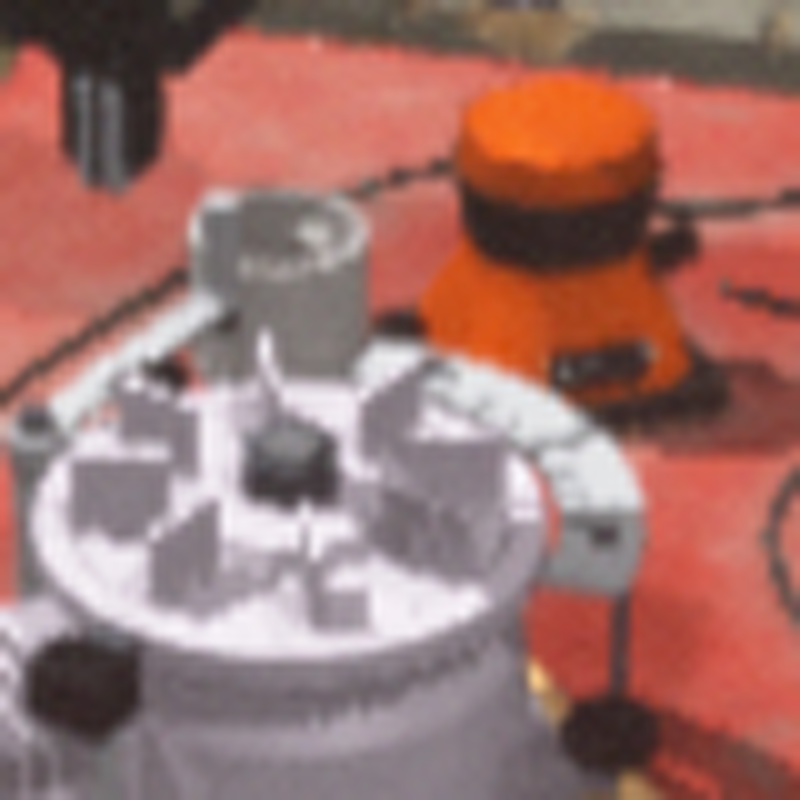

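play_rows(plan=[[38,-15,0,0,0,0,-1],[38,-15,0,0,0,0,-1],[38,-15,0,0,0,0,-1],[38,-15,0,0,0,0,-1],[38,-15,0,0,0,0,-1],[38,-15,0,0,0,0,-1],[38,-15,0,0,0,0,-1],[38,-15,0,0,0,0,-1],[38,-15,0,0,0,0,-1],[0,0,0,0,0,0,-1]])

```text
clock: 7.18
ee_pos: [468.2, 608.8, 247.0]
tool_rot: [-2.36, -2.067, 0.001]
contact_force: [-2.0, 0.8, -1.4]
finger_gap: -0.002
```

```bash
cat > look.py <<'E'
from fit import *
import sys
n=sys.argv[1]
pose()
p=read_camera("top"); save(p,n+"full")
for t in("index_mark","tdc_line","brake_tab"):
    print(t,[(np.round(r["location"],1).tolist(),round(r["p"],2)) for r in spot_point(p,t)[:2]])
x0,y0=250,170
cv2.imwrite("pics/"+n+".png",cv2.resize(p["color"][y0:y0+60,x0:x0+80,::-1],None,fx=10,fy=10,interpolation=cv2.INTER_CUBIC))
E
python3 look.py t7
```

```text
t 7.18 pos [468.2 608.8 247. ] yang -7.6 z [-0.004  0.003 -1.   ] F [-2.   0.8 -1.4] gap -0.0 j [-1.27  0.71  0.51  1.52 -0.39  1.01 -0.79] tips 25.0
index_mark [([298.7, 216.0], 0.65)]
tdc_line [([297.8, 215.5], 0.85)]
brake_tab [([331.1, 162.4], 0.61)]
```

View pics/t7full.png

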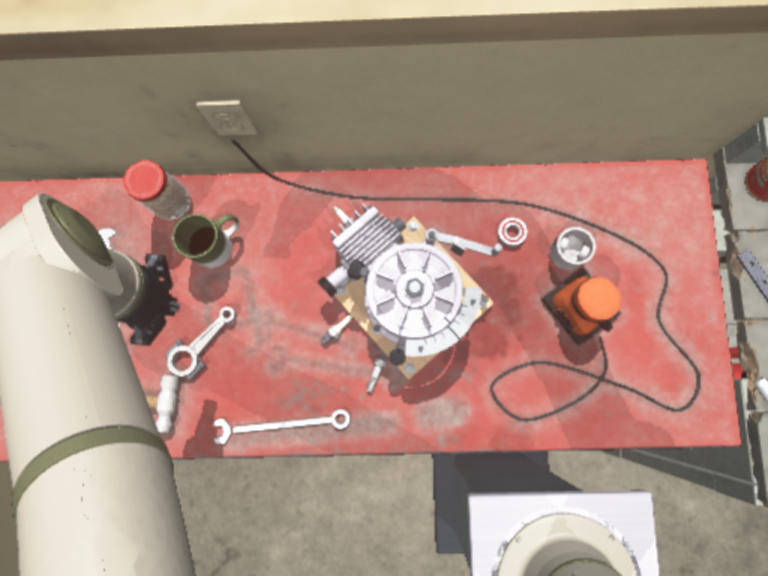

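View pics/t7.png

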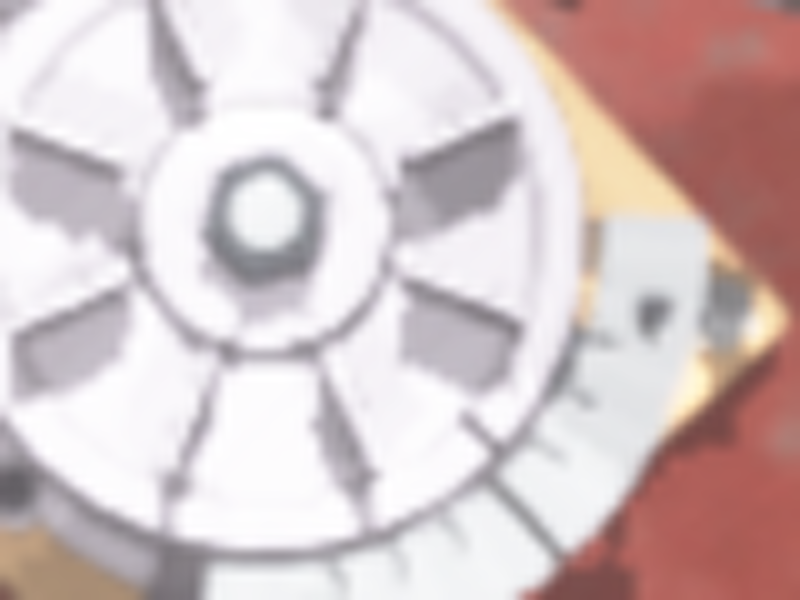

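```bash
cat > ang.py <<'E'
from fit import *
def ang(p,x0,y0,s,pts,c=(500.1,246.9)):
    out=[]
    for u in pts:
        w=atz(p,(np.array(u)+.5)/s-.5+[x0,y0],121.); d=w[:2]-c
        out.append((np.round(w[:2],1).tolist(),round(np.hypot(*d),1),round(np.degrees(np.arctan2(d[1],d[0]))%360,1)))
    return out
E
python3 - <<'E'
from ang import *
p=read_camera("top")
# line profile: dark centroid across
for c in((500.1,246.9),(499.6,246.5)):
  for r in ang(p,250,170,10,[(467,415),(503,452),(490,487),(525,520),(560,555)],c): print(r)
x0,y0=285,203
im=cv2.resize(p["color"][y0:y0+30,x0:x0+35,::-1],None,fx=20,fy=20,interpolation=cv2.INTER_NEAREST);cv2.imwrite("pics/t8.png",im)
E
```

```text
([452.5, 197.7], np.float64(68.5), np.float64(225.9))
([443.2, 189.3], np.float64(81.0), np.float64(225.3))
([434.7, 192.8], np.float64(84.9), np.float64(219.6))
([426.4, 184.6], np.float64(96.5), np.float64(220.2))
([417.6, 176.4], np.float64(108.5), np.float64(220.5))
([452.5, 197.7], np.float64(67.8), np.float64(226.0))
([443.2, 189.3], np.float64(80.4), np.float64(225.4))
([434.7, 192.8], np.float64(84.3), np.float64(219.6))
([426.4, 184.6], np.float64(95.9), np.float64(220.2))
([417.6, 176.4], np.float64(107.8), np.float64(220.5))
```

View pics/t8.png

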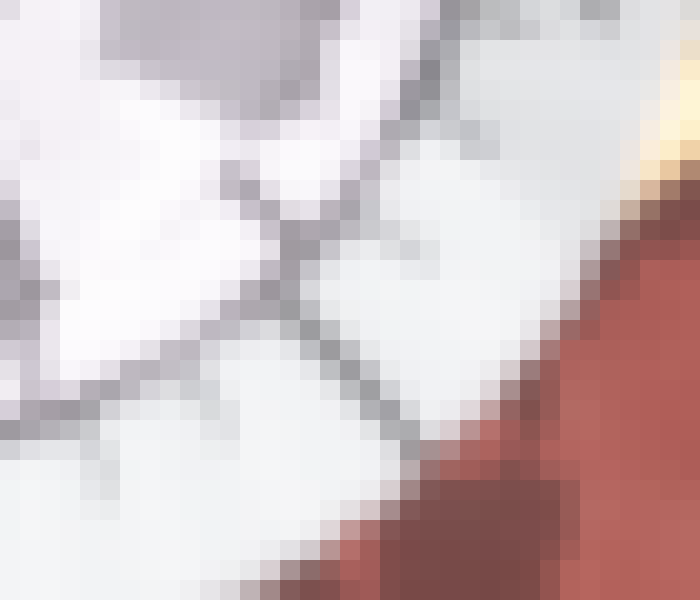

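play_rows(plan=[[-34.9,13.8,0,0,0,0,-1],[-34.9,13.8,0,0,0,0,-1],[-34.9,13.8,0,0,0,0,-1],[-34.9,13.8,0,0,0,0,-1],[-34.9,13.8,0,0,0,0,-1],[-34.9,13.8,0,0,0,0,-1],[-34.9,13.8,0,0,0,0,-1],[-34.9,13.8,0,0,0,0,-1],[-34.9,13.8,0,0,0,0,-1],[-34.9,13.8,0,0,0,0,-1],[0,0,0,0,0,0,-1],[0,0,0,0,0,0,-1]])

```text
clock: 8.43
ee_pos: [561.5, 229.2, 250.4]
tool_rot: [2.383, 2.046, 0.001]
contact_force: [-0.2, 1.2, -0.3]
finger_gap: -0.005
```

```bash
cat > rel.py <<'E'
from h import *
x,R=pose(); d=x[:2]-[500.1,246.9]; print(np.hypot(*d),np.degrees(np.arctan2(d[1],d[0])))
E
python3 rel.py
```

```text
t 8.43 pos [561.5 229.2 250.4] yang -8.7 z [ 0.001 -0.    -1.   ] F [-0.2  1.2 -0.3] gap -0.01 j [-0.83  0.5   0.51  1.91 -0.33  0.81 -0.29] tips 25.0
63.90258624087017 -16.106883491361497
```

play_rows(plan=[[15,-4.7,0,0,0,0,-1],[0,0,0,0,0,0,-1],[0,0,0,0,0,0,-1],[0,0,0,0,0,0,-1]])

```text
clock: 8.77
ee_pos: [557.6, 250.7, 249.2]
tool_rot: [-2.374, -2.058, 0.0]
contact_force: [0.2, 0.2, 0.2]
finger_gap: -0.004
```

```bash
python3 rel.py
```

```text
t 8.77 pos [557.6 250.7 249.2] yang -8.2 z [-0. -0. -1.] F [0.2 0.2 0.2] gap -0.0 j [-0.86  0.51  0.51  1.9  -0.33  0.82 -0.31] tips 25.0
57.64467976142736 3.764832340277223
```

play_rows(plan=[[0,0,0,0,0,0,-1]])

```text
clock: 8.85
ee_pos: [557.9, 249.9, 249.3]
tool_rot: [2.375, 2.056, -0.0]
contact_force: [0.6, 1.2, -0.7]
finger_gap: -0.004
```

play_rows(plan=[[0,0,0,0,0,0,-1]])

```text
clock: 8.93
ee_pos: [558.0, 249.5, 249.4]
tool_rot: [2.376, 2.055, -0.0]
contact_force: [0.9, 0.3, -0.3]
finger_gap: 0.002
```

```bash
python3 rel.py; python3 - <<'E'
from h import *
x,R=pose();tip=x-[0,0,25]
p=read_camera("side");q=proj(p,[tip])
for u in q: cv2.circle(p["color"],tuple(np.round(u).astype(int)),0,(255,0,0),-1)
crop(p,"s9c",(260,155),40,10); pose()
E
```

```text
t 8.93 pos [558.  249.5 249.4] yang -8.3 z [-0. -0. -1.] F [ 0.9  0.3 -0.3] gap 0.0 j [-0.86  0.51  0.51  1.9  -0.33  0.82 -0.31] tips 25.0
57.97671220825621 2.565919113817153
t 8.93 pos [558.  249.5 249.4] yang -8.3 z [-0. -0. -1.] F [ 0.9  0.3 -0.3] gap 0.0 j [-0.86  0.51  0.51  1.9  -0.33  0.82 -0.31] tips 25.0
t 8.98 pos [558.1 249.3 249.4] yang -8.3 z [ 0. -0. -1.] F [-1.2  0.4 -0.1] gap -0.0 j [-0.86  0.51  0.51  1.9  -0.33  0.82 -0.31] tips 25.0
```

View pics/s9c.png

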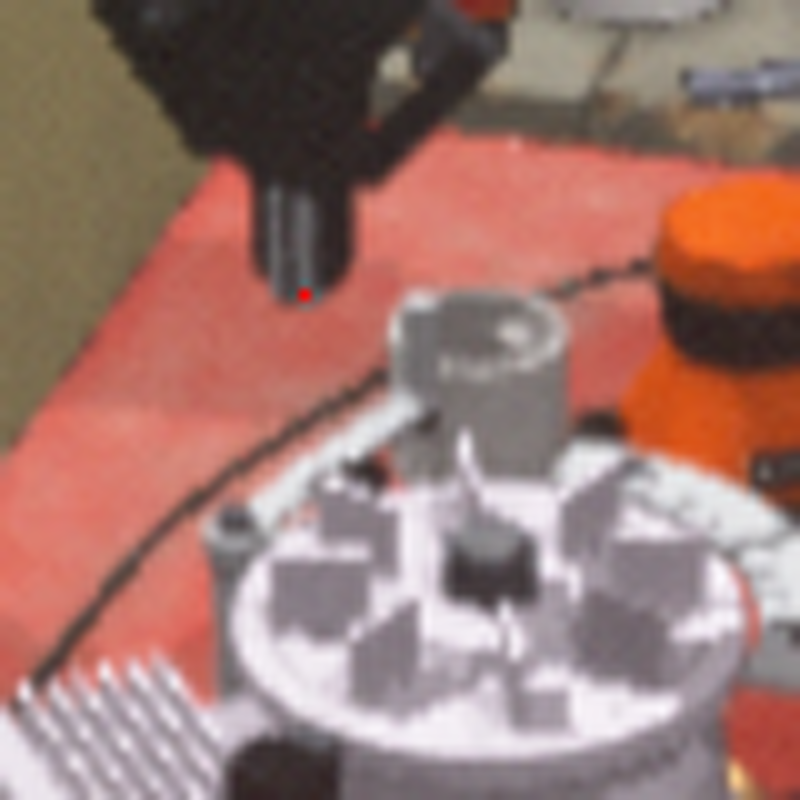

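play_rows(plan=[[-1,0,28,0,0,0,-1],[0,1,28,0,0,0,-1],[0,0,20,0,0,0,-1],[0,0,11,0,0,0,-1],[0,0,7,0,0,0,-1],[0,0,0,0,0,0,-1],[0,0,0,0,0,0,-1],[0,0,0,0,0,0,-1],[0,0,0,0,0,0,-1]])

```text
clock: 9.73
ee_pos: [559.6, 248.3, 156.7]
tool_rot: [2.376, 2.054, 0.003]
contact_force: [-0.3, 0.3, 0.3]
finger_gap: -0.004
```

```bash
python3 rel.py
```

```text
t 9.73 pos [559.6 248.3 156.7] yang -8.3 z [ 0.002  0.001 -1.   ] F [-0.3  0.3  0.3] gap -0.0 j [-0.79  0.62  0.43  1.97 -0.42  0.63 -0.23] tips 25.0
59.538073228143425 1.344418890420673
```

play_rows(plan=[[-2.1,0.1,0,0,0,0.6,-1],[-2.1,0.1,0,0,0,0.6,-1],[-2.1,0.1,0,0,0,0.6,-1],[-2.1,0.1,0,0,0,0.7,-1],[-2.1,0,0,0,0,0.7,-1],[-2.1,0,0,0,0,0.7,-1],[-1,0,0,0,0,0.3,-1],[-1,0,0,0,0,0.3,-1],[0,0,0,0,0,0,-1],[0,0,0,0,0,0,-1],[0,0,0,0,0,0,-1],[0,0,0,0,0,0,-1]])

```text
clock: 10.73
ee_pos: [556.9, 233.8, 155.5]
tool_rot: [2.455, 1.96, 0.0]
contact_force: [-0.1, 3.1, 0.2]
finger_gap: 0.002
```

```bash
python3 rel.py; python3 - <<'E'
from fit import *
p=read_camera("side"); print(spot_point(p,"index_mark"),spot_point(p,"tdc_line"))
crop(p,"s10c",(280,165),40,10)
E
```

```text
t 10.73 pos [556.9 233.8 155.5] yang -12.8 z [ 0.  0. -1.] F [-0.1  3.1  0.2] gap 0.0 j [-0.78  0.62  0.45  1.99 -0.44  0.62 -0.27] tips 25.0
58.28241915758098 -13.035969125010075
[{'location': [292.0, 172.1], 'p': 0.69}, {'location': [243.7, 166.4], 'p': 0.62}] [{'location': [290.4, 170.3], 'p': 0.57}]
```

View pics/s10c.png

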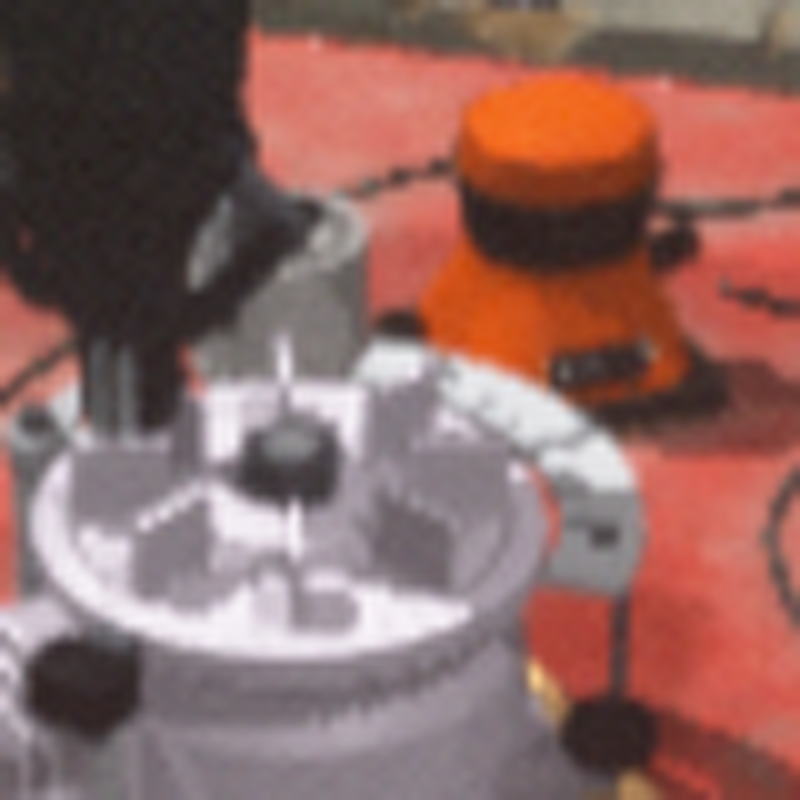

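play_rows(plan=[[3,0,0,0,0,0,-1],[2,0,0,0,0,0,-1],[0,0,-25,0,0,0,-1],[0,0,-35,0,0,0,-1],[0,0,-35,0,0,0,-1],[38,-15,0,0,0,0,-1],[38,-15,0,0,0,0,-1],[38,-15,0,0,0,0,-1],[38,-15,0,0,0,0,-1],[38,-15,0,0,0,0,-1],[38,-15,0,0,0,0,-1],[38,-15,0,0,0,0,-1]])

```text
clock: 11.88
ee_pos: [514.0, 522.8, 250.3]
tool_rot: [2.455, 1.959, -0.001]
contact_force: [0.4, 0.4, -0.2]
finger_gap: 0.006
```

play_rows(plan=[[38,-15,0,0,0,0,-1],[0,0,0,0,0,0,-1]])

```text
clock: 12.05
ee_pos: [503.4, 571.4, 248.6]
tool_rot: [-2.443, -1.97, -0.0]
contact_force: [-1.5, 1.1, -1.5]
finger_gap: 0.0
```

```bash
python3 look.py t11; python3 - <<'E'
from ang import *
p=read_camera("top")
x0,y0=285,203
im=cv2.resize(p["color"][y0:y0+30,x0:x0+35,::-1],None,fx=20,fy=20,interpolation=cv2.INTER_NEAREST);cv2.imwrite("pics/t11n.png",im)
E
```

```text
t 12.05 pos [503.4 571.4 248.6] yang -12.2 z [-0.002  0.003 -1.   ] F [-1.5  1.1 -1.5] gap 0.0 j [-1.22  0.71  0.54  1.54 -0.41  1.01 -0.79] tips 25.0
index_mark [([297.2, 218.0], 0.85), ([379.3, 167.9], 0.52)]
tdc_line [([298.4, 213.4], 0.87)]
brake_tab [([331.4, 165.2], 0.69)]
```

View pics/t11.png

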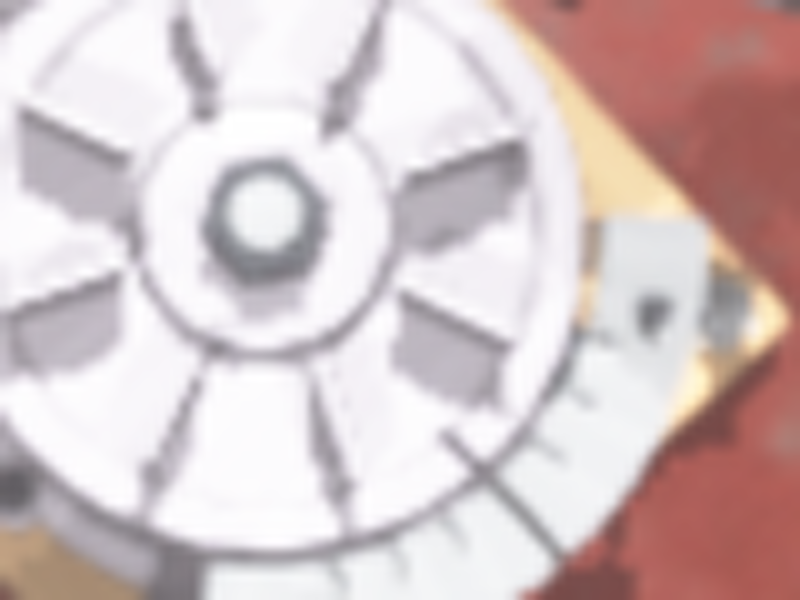

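View pics/t11n.png

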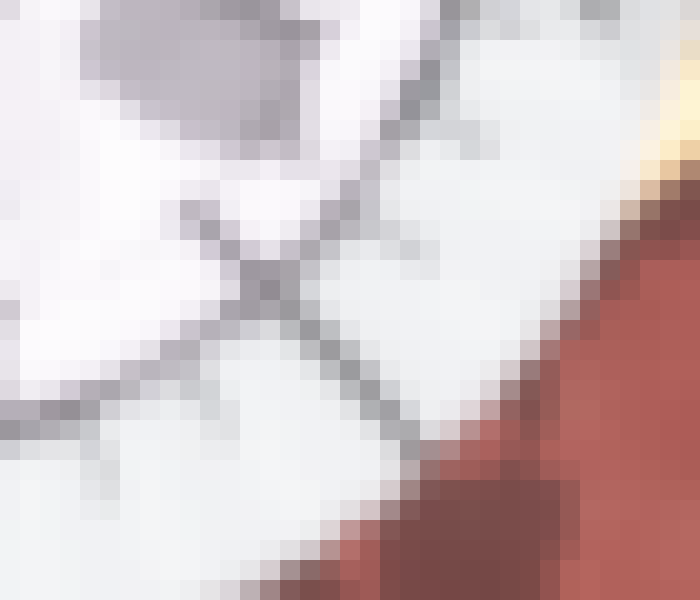

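```bash
python3 - <<'E'
from ang import *
p=read_camera("top")
for r in ang(p,285,203,20,[(192,212),(230,252),(260,280)]): print("mark",r)
for r in ang(p,285,203,20,[(310,330),(350,372),(415,450)]): print("line",r)
# subpixel: darkness vs angle by radius
g=p["color"].astype(float).mean(2)
for rr in(72,74,76,78,80,86,90,94,98,102):
    a=np.radians(np.arange(212,229,.25)); P=np.c_[500.1+rr*np.cos(a),246.9+rr*np.sin(a),0*a+121]
    q=proj(p,P).astype(np.float32); v=cv2.remap(g.astype(np.float32),q[:,:1],q[:,1:],cv2.INTER_LINEAR).ravel()
    w=np.clip(np.percentile(v,60)-v-12,0,None); print(rr,round(float((w*np.degrees(a)).sum()/w.sum()),2),round(float(w.max()),0))
E
```

```text
mark ([447.5, 203.1], np.float64(68.4), np.float64(219.8))
mark ([442.5, 198.6], np.float64(75.2), np.float64(219.9))
mark ([438.9, 195.1], np.float64(80.1), np.float64(220.3))
line ([432.7, 189.3], np.float64(88.7), np.float64(220.5))
line ([427.4, 184.6], np.float64(95.7), np.float64(220.6))
line ([417.7, 177.1], np.float64(108.0), np.float64(220.3))
72 219.97 56.0
74 220.01 53.0
76 220.11 51.0
78 220.18 56.0
80 220.23 29.0
86 220.47 52.0
90 220.53 56.0
94 220.63 57.0
98 220.62 60.0
102 220.6 65.0
```

play_rows(plan=[[0,0,0,0,0,-7,-1],[0,0,0,0,0,-7,-1],[0,0,0,0,0,-7,-1],[0,0,0,0,0,-7,-1],[0,0,0,0,0,-7,-1],[0,0,0,0,0,-7,-1],[0,0,0,0,0,-7,-1],[0,0,0,0,0,-7,-1],[0,0,0,0,0,-7,-1],[0,0,0,0,0,-7,-1],[0,0,0,0,0,-7,-1],[0,0,0,0,0,0,-1]])

```text
clock: 13.35
ee_pos: [509.7, 559.8, 251.1]
tool_rot: [0.697, 3.063, 0.0]
contact_force: [-0.2, 0.7, 0.0]
finger_gap: 0.002
```

play_rows(plan=[[-23.3,-32.8,0,0,0,0,-1],[-23.3,-32.8,0,0,0,0,-1],[-23.3,-32.8,0,0,0,0,-1],[-23.3,-32.8,0,0,0,0,-1],[-23.3,-32.8,0,0,0,0,-1],[-23.3,-32.8,0,0,0,0,-1],[-23.3,-32.8,0,0,0,0,-1],[-23.3,-32.8,0,0,0,0,-1],[-23.3,-32.8,0,0,0,0,-1],[-23.3,-32.8,0,0,0,0,-1],[-23.3,-32.8,0,0,0,0,-1],[-10,-20,0,0,0,0,-1]])

```text
clock: 14.35
ee_pos: [582.9, 96.3, 251.2]
tool_rot: [0.718, 3.057, -0.002]
contact_force: [-0.3, -0.3, 0.2]
finger_gap: -0.002
```

play_rows(plan=[[0,0,0,0,0,0,-1],[0,0,0,0,0,0,-1],[0,0,0,0,0,0,-1],[0,0,0,0,0,0,-1],[0,0,0,0,0,0,-1]])

```text
clock: 14.77
ee_pos: [582.1, 104.2, 250.5]
tool_rot: [-0.7, -3.062, -0.001]
contact_force: [0.8, -0.4, -0.0]
finger_gap: -0.001
```

```bash
cat > br.py <<'E'
from h import *
import sys
x,R=pose();tip=x-[0,0,25]
print("x axis",np.round(R[:,0],3))
g=np.array([559.8,110.1]); d=x[:2]-g; print("tcp from peg start, in tool x,y:",np.round([d@R[:2,0],d@R[:2,1]],1))
p=read_camera("side"); crop(p,sys.argv[1]+"s",(265,150),50,8)
p=read_camera("top"); save(p,sys.argv[1]+"t")
E
python3 br.py b1
```

```text
t 14.77 pos [582.1 104.2 250.5] yang 64.2 z [ 0.  0. -1.] F [ 0.8 -0.4 -0. ] gap -0.0 j [-0.39  0.45  0.16  1.93 -0.1   0.77  0.95] tips 25.0
x axis [-0.901  0.435  0.   ]
tcp from peg start, in tool x,y: [-22.6   4.4]
```

View pics/b1s.png

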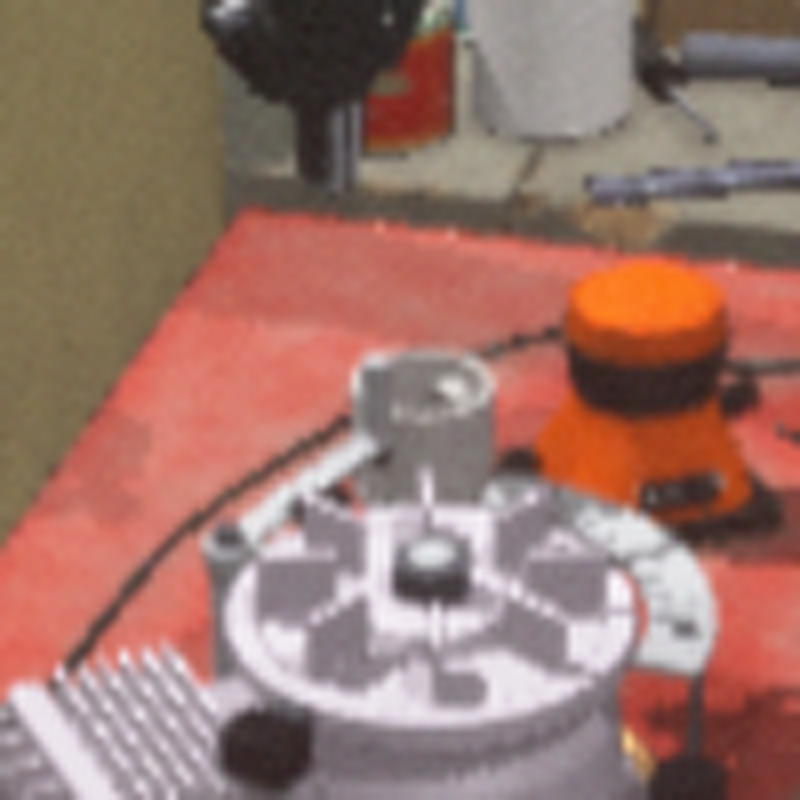

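View pics/b1t.png

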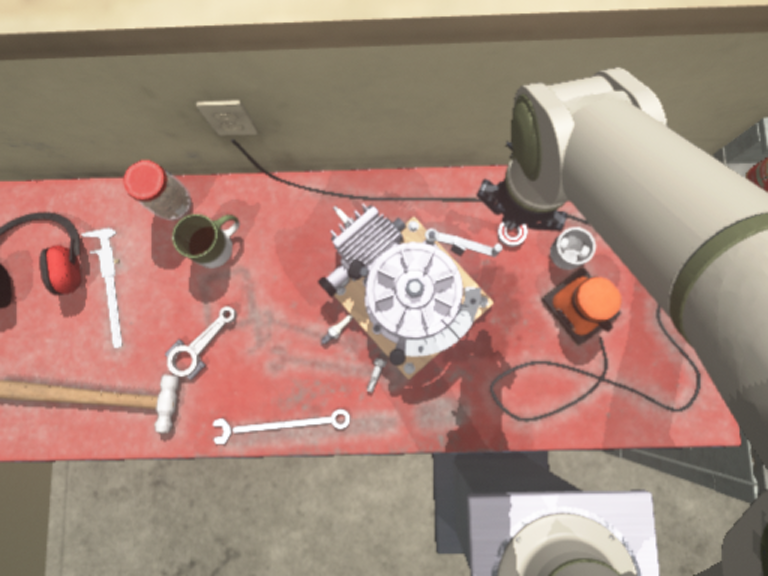

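play_rows(plan=[[-11,-4,0,0,0,0,-1],[0,0,28,0,0,0,-1],[0,0,28,0,0,0,-1],[0,0,20,0,0,0,-1],[0,0,14,0,0,0,-1],[0,0,6,0,0,0,-1],[0,0,0,0,0,0,-1],[0,0,0,0,0,0,-1],[0,0,0,0,0,0,-1]])

```text
clock: 15.62
ee_pos: [591.2, 94.3, 155.5]
tool_rot: [0.702, 3.061, 0.001]
contact_force: [0.2, 0.3, -0.3]
finger_gap: -0.001
```

```bash
python3 br.py b2; python3 - <<'E'
from h import *
p=read_camera("top"); crop(p,"b2c",(310,170),45,9)
E
```

```text
t 15.62 pos [591.2  94.3 155.5] yang 64.2 z [ 0.002  0.    -1.   ] F [ 0.2  0.3 -0.3] gap -0.0 j [-0.34  0.58  0.13  1.99 -0.13  0.58  1.  ] tips 25.0
x axis [-0.9    0.436 -0.001]
tcp from peg start, in tool x,y: [-35.1  -0.5]
```

View pics/b2s.png

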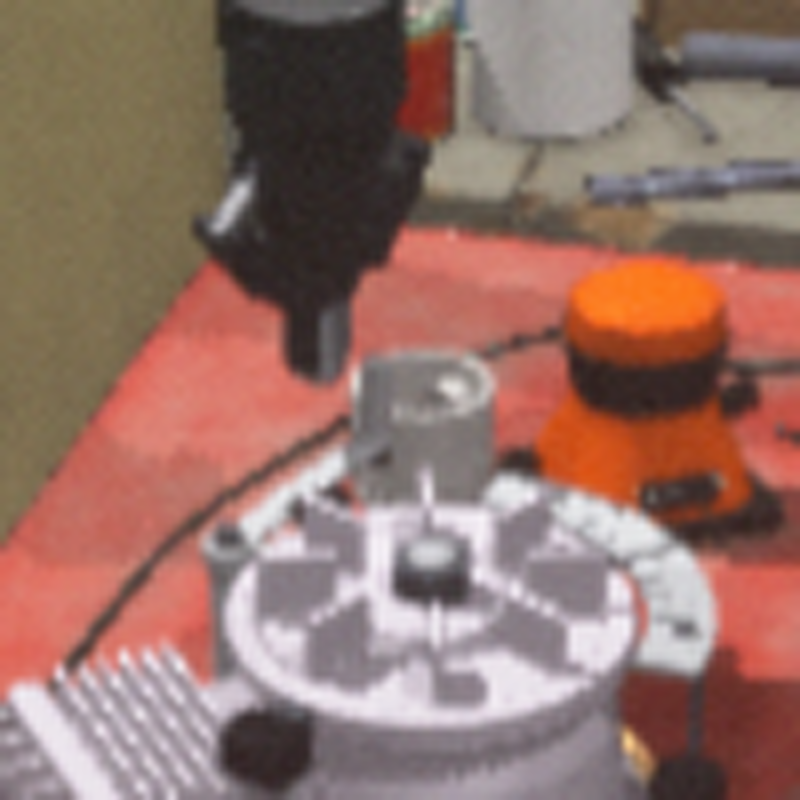

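View pics/b2c.png

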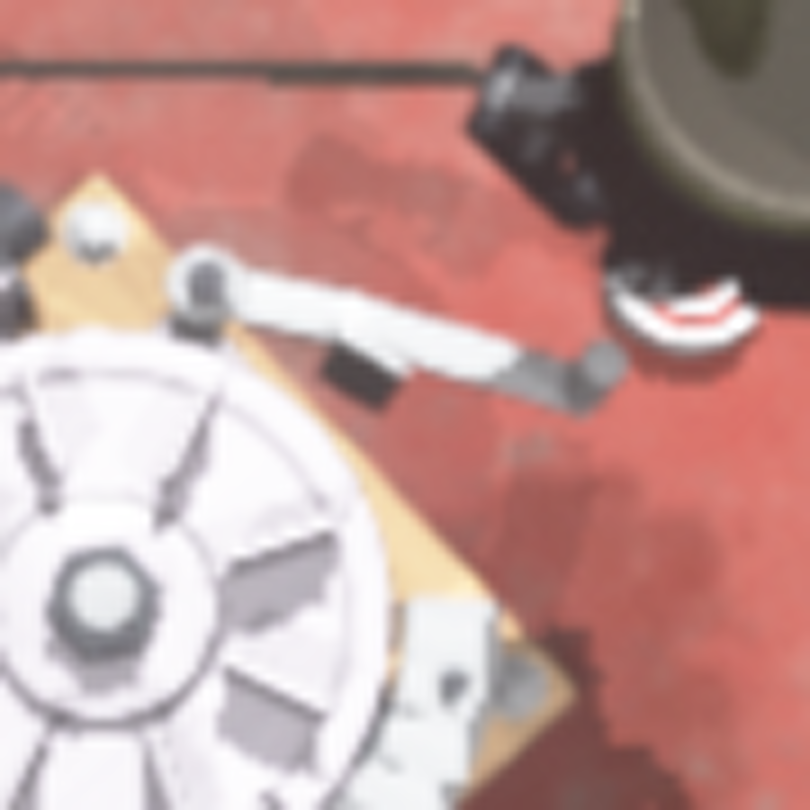

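play_rows(plan=[[4,0,0,0,0,0,-1],[4,0,0,0,0,0,-1],[4,0,0,0,0,0,-1],[4,0,0,0,0,0,-1],[4,0,0,0,0,0,-1],[4,0,0,0,0,0,-1],[4,0,0,0,0,0,-1],[4,0,0,0,0,0,-1],[4,0,0,0,0,0,-1],[2,0,0,0,0,0,-1],[0,0,0,0,0,0,-1],[0,0,0,0,0,0,-1]])

```text
clock: 16.77
ee_pos: [555.9, 111.6, 154.5]
tool_rot: [-0.701, -3.062, -0.001]
contact_force: [-1.2, 0.4, 0.4]
finger_gap: -0.001
```

```bash
python3 br.py b3; python3 - <<'E'
from h import *
p=read_camera("top"); crop(p,"b3c",(310,175),45,9)
E
```

```text
t 16.77 pos [555.9 111.6 154.5] yang 64.2 z [-0.001  0.    -1.   ] F [-1.2  0.4  0.4] gap -0.0 j [-0.39  0.55  0.13  2.06 -0.14  0.54  0.96] tips 25.0
x axis [-0.9    0.435  0.001]
tcp from peg start, in tool x,y: [ 4.2 -0.4]
```

View pics/b3c.png

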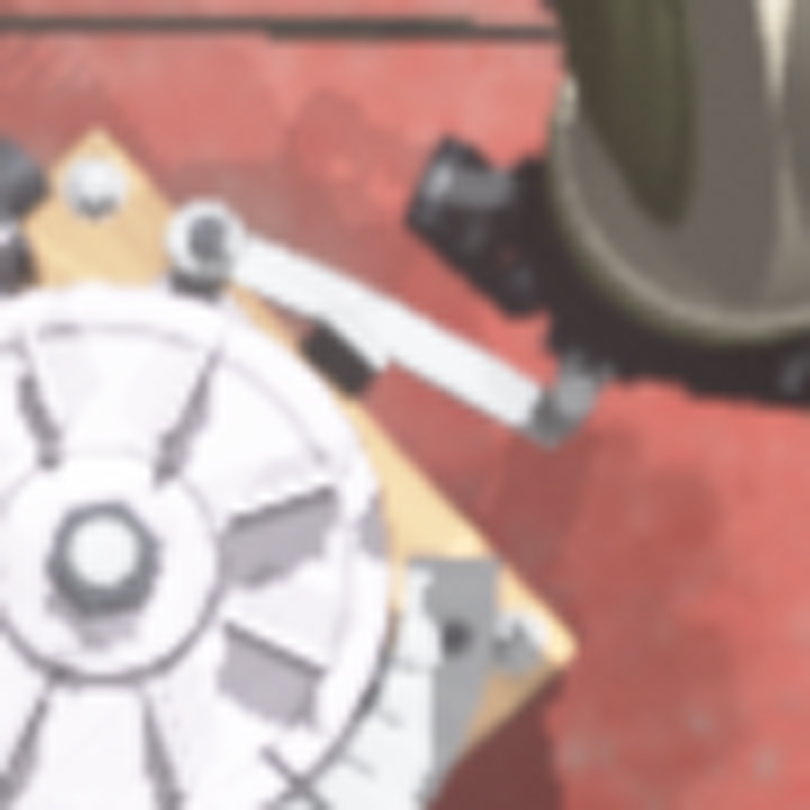

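play_rows(plan=[[2,0,0,0,0,0,-1],[2,0,0,0,0,0,-1],[2,0,0,0,0,0,-1],[1,0,0,0,0,0,-1],[0,0,0,0,0,0,-1]])

```text
clock: 17.33
ee_pos: [549.9, 114.3, 154.6]
tool_rot: [0.701, 3.062, 0.0]
contact_force: [1.9, 0.5, -0.1]
finger_gap: 0.002
```

play_rows(plan=[[1,0,0,0,0,0,-1],[0,0,0,0,0,0,-1],[0,0,0,0,0,0,-1]])

```text
clock: 17.58
ee_pos: [549.1, 114.6, 154.6]
tool_rot: [0.702, 3.062, 0.0]
contact_force: [1.8, 0.1, 0.4]
finger_gap: 0.001
```

play_rows(plan=[[1,0,0,0,0,0,-1],[0,0,0,0,0,0,-1],[0,0,0,0,0,0,-1]])

```text
clock: 17.83
ee_pos: [548.6, 114.8, 154.6]
tool_rot: [0.702, 3.061, 0.0]
contact_force: [4.9, 0.3, -0.5]
finger_gap: -0.001
```

```bash
python3 br.py b4; python3 - <<'E'
from h import *
p=read_camera("top"); crop(p,"b4c",(310,180),45,9)
E
```

```text
t 17.83 pos [548.6 114.8 154.6] yang 64.2 z [ 0.001  0.    -1.   ] F [ 4.9  0.3 -0.5] gap -0.0 j [-0.4   0.55  0.13  2.08 -0.14  0.53  0.95] tips 25.0
x axis [-0.9    0.436 -0.001]
tcp from peg start, in tool x,y: [12.2 -0.7]
```

View pics/b4c.png

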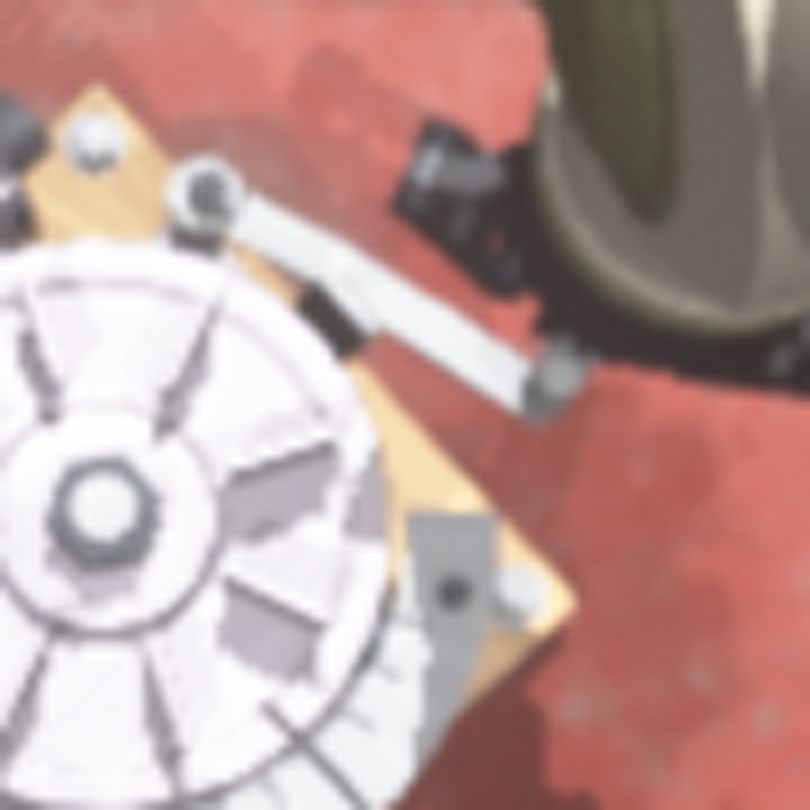

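Pad looks on the rim with force rising to about 5 N; I press a little more.

play_rows(plan=[[1,0,0,0,0,0,-1],[0,0,0,0,0,0,-1],[0,0,0,0,0,0,-1]])

```text
clock: 18.23
ee_pos: [548.3, 114.9, 154.7]
tool_rot: [0.702, 3.06, 0.0]
contact_force: [7.7, -1.2, -1.7]
finger_gap: 0.0
```

play_rows(plan=[[1,0,0,0,0,0,-1],[0,0,0,0,0,0,-1],[0,0,0,0,0,0,-1]])

```text
clock: 18.48
ee_pos: [548.1, 115.0, 154.7]
tool_rot: [0.703, 3.058, 0.001]
contact_force: [9.9, -3.1, -4.2]
finger_gap: -0.003
```

```bash
python3 br.py b5
```

```text
t 18.48 pos [548.1 115.  154.7] yang 64.1 z [ 0.003 -0.    -1.   ] F [ 9.9 -3.1 -4.2] gap -0.0 j [-0.4   0.54  0.13  2.08 -0.14  0.52  0.95] tips 25.0
x axis [-0.9    0.436 -0.003]
tcp from peg start, in tool x,y: [12.7 -0.7]
```

play_rows(plan=[[-4,0,0,0,0,0,-1],[-15,0,0,0,0,0,-1],[-20,0,0,0,0,0,-1],[0,0,-30,0,0,0,-1],[0,0,-35,0,0,0,-1],[0,0,-35,0,0,0,-1],[-30,-10,0,0,0,0,-1],[-20,-10,0,0,0,0,-1],[0,0,0,0,0,0,-1],[0,0,0,0,0,0,-1],[0,0,0,0,0,0,-1]])

```text
clock: 19.5
ee_pos: [616.2, 59.5, 253.7]
tool_rot: [-0.701, -3.059, 0.001]
contact_force: [0.4, 0.3, -0.9]
finger_gap: -0.001
```

```bash
python3 br.py b6; python3 - <<'E'
from ang import *
p=read_camera("top"); crop(p,"b6c",(305,190),42,9)
g=p["color"].astype(float).mean(2)
for rr in(72,74,76,78,80,86,90,94,98,102):
    a=np.radians(np.arange(212,229,.25)); P=np.c_[500.1+rr*np.cos(a),246.9+rr*np.sin(a),0*a+121]
    q=proj(p,P).astype(np.float32); v=cv2.remap(g.astype(np.float32),q[:,:1],q[:,1:],cv2.INTER_LINEAR).ravel()
    w=np.clip(np.percentile(v,60)-v-12,0,None); print(rr,round(float((w*np.degrees(a)).sum()/w.sum()),2),round(float(w.max()),0))
r=spot_point(p,"brake_tab"); print(r[:1])
for b in(0.02,.2,.25,.27,.3,.33): print(b,proj(p,model([500.1,246.9,.698,0,b])["brake_tab"])[0])
E
```

```text
t 19.5 pos [616.2  59.5 253.7] yang 64.2 z [-0.003  0.    -1.   ] F [ 0.4  0.3 -0.9] gap -0.0 j [-0.3   0.48  0.17  1.86 -0.11  0.81  1.04] tips 25.0
x axis [-0.9    0.435  0.003]
tcp from peg start, in tool x,y: [-72.9 -21. ]
72 219.95 54.0
74 220.01 51.0
76 220.1 49.0
78 220.2 56.0
80 220.32 29.0
86 220.46 52.0
90 220.52 56.0
94 220.63 56.0
98 220.62 59.0
102 220.6 65.0
[{'location': [327.9, 178.1], 'p': 0.67}]
0.02 [331.71229801 164.52845944]
0.2 [329.0000671 171.9859014]
0.25 [328.00035091 173.96345031]
0.27 [327.57145905 174.74055559]
0.3 [326.89754618 175.8902721 ]
0.33 [326.18746102 177.01988184]
```

View pics/b6c.png

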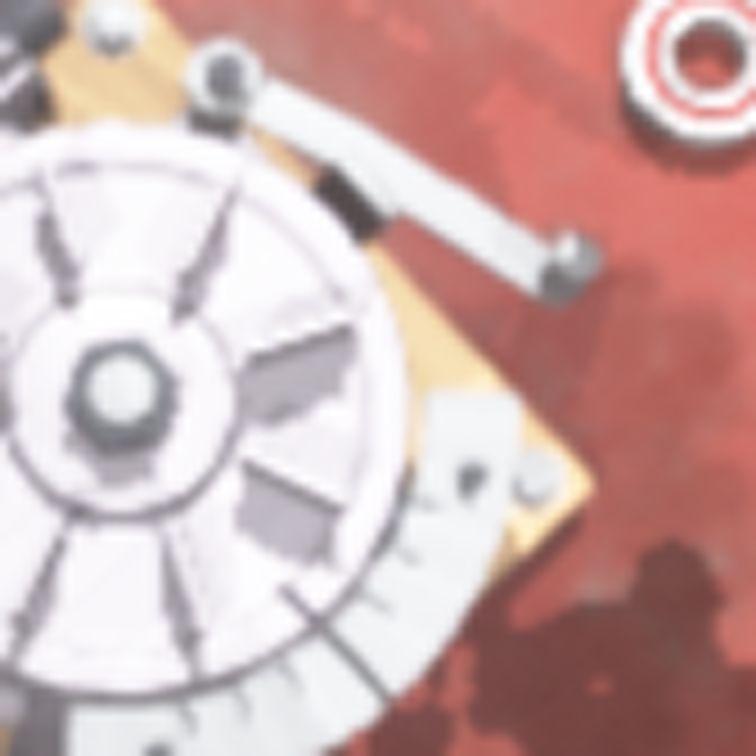

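View pics/b6t.png

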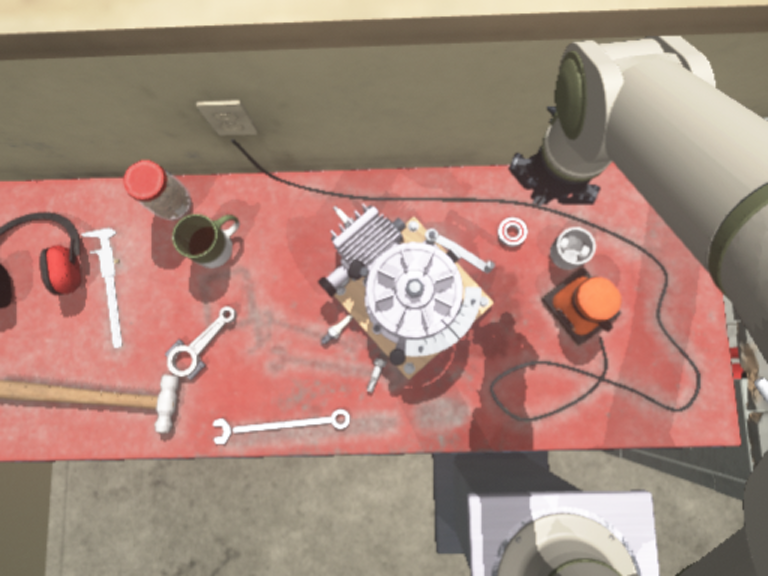

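```bash
python3 -c "
from workcell import *
print(close_job())"
```

```text
the job is handed in; nothing more can be done
None
```

I turned the flywheel clockwise to top dead centre with the shut fingertips against a fin, then pressed the brake on. The job was handed in at about 20 s; no verdict is reported.

- **Flywheel:** The main push left the mark about 5° short of the longest line. After a small second push, the top camera showed the mark within about 0.5° of the line, which is under 1 mm at the rim.
- **Brake:** I pushed the peg in from outside until the lever stopped moving, at about 10 N. In the top picture the pad touches the rim and the peg position gives a lever angle of about 0.29 to 0.30 rad. That is my own reading of the picture. The trained network placed the peg 2 to 3 pixels away from that, further in, so the two disagree slightly.
- **Final check:** With the arm clear, the index mark had not moved when the brake was pressed. The loose parts look to be where they were in the first top picture, but I did not measure them.

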